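Seat a pump cover with four nuts in cross order

ROBOT

A 6-joint arm with a two-finger parallel gripper is mounted at the origin on the work surface. World frame = base frame: x ahead of the robot, y to its left, z up, the work surface at z = 0. Lengths are in m, angles in rad, forces in N, time in s.
With the tool pointing down it reaches from about 0.275 to 0.75 m from the base axis. Payload 10.2 kg.
Tool frame: the origin (TCP) lies at the very end of the fingers, on their centre line; the grasp point (between the pads) lies grip_point_offset behind it (grip_point_offset is the distance from the TCP to the grasp point, in m); x points along the fingers, z is the direction in which the jaws open and shut, and the axes are right-handed (so a half turn about x gives the same grasp; the last joint's range is limited). The gripper opens to 88 mm and grips with 3 to 60 N. Pads are 18 mm wide; open, the fingers measure 123 mm over their backs; the gripper's body (75 mm by 187 mm) begins 45 mm behind the grasp point.
Start: joints at [-1.381, 0.313, 1.498, -0, 1.331, -0.223], TCP at [0.211, -0.481, 0.239] pointing down, gripper open.
Joint ranges: [-2.94, 2.94], [-0.97, 2.17], [0.19, 2.56], [-1.23, 4.37], [0.02, 3.11], [-2.88, 2.88]. Speed limits (rad/s): [2.39, 2.39, 3.01, 3.14, 3.14, 3.14].

INTERFACE

Orientations are given as a rotation vector (axis times angle).
In Python, from station import sense, read_camera, camera_info, hand_in, grip_point_offset gives the robot as it stands.
- The arm moves only by the shell command python3 -m pendant 'ROWS'. ROWS is JSON, a list of rows, each an object of numbers: "hand": the finger opening in cm, from 0 to 8.81; "x", "y", "z": the shift along the tool's x, y, z in cm; "rx", "ry", "rz": the turn, a rotation vector about the tool's x, y, z in degrees. A call has exactly 5 rows; each row shifts and turns the commanded pose from where the row before left it, along the tool's axes as they then stand; what a row does not reach is not made up. A row lasts 1/10 s, in which the tool goes at most 50 mm and 8.59 degrees, less where a joint would pass 70% of its speed; a pose out of reach is approached as far as the arm can. A call is refused whole if a number of a shift passes 5 or a number of a turn 8.59, either way. A call with a gripper value outside its range is refused whole. The fingers move at their own pace and stop on an object; the grip force is fixed at half the most. Time passes only in rows, so rows that do not move let the fingers close, or fill a call up. It gives the time, the measured TCP pose, the force and the opening at its end, in the units of the state.
- sense(): the state, without advancing time (a new reading comes with each control period).
- read_camera(name): name is "side" or "top"; returns (picture, depth): 480x640x3 uint8, red, green, blue; 480x640 float32, m along the optical axis (not along the pixel's ray), 0 where there is no reading.
- camera_info(name): a dict with "intrinsics" (3x3 intrinsics, pixels), "k1" (the pictures are not rectified: a ray, as slopes to the right and down, at radius r is drawn at 1 + k1 r^2 times it, then the intrinsics apply), "rvec" (rotation vector, rad) and "tvec" (3), from world to camera coordinates, as OpenCV has them. Camera axes: x right, y down, z forward; pixel columns grow to the right and rows downward; lengths in m; the calibration is good to about 2 mm. A picture is of the moment at which its call begins. camera_info takes no time and is no camera call.
- hand_in(): hands the job in, once; it reports no verdict.
The state is a dict: "time_s": time; "qpos": joint angles; "dq": joint speeds; "joint_efforts": joint torques, N m; "eef_pos": TCP position; "ee_rot": TCP orientation; "ft_force": force on the tool from outside, world axes, zero at the start; "torque": the same for the moment, N m; "grip_width": finger opening in m.
Only numpy, scipy, OpenCV 4.12 (cv2) and the standard library are available. Lean on these libraries where they do the work, as an engineer would, in place of code of your own. Each camera call takes 0.05 s, during which the arm holds its last target.

TASK

Tighten the four nuts of the pump's cover plate in cross order, always the diagonally opposite nut next, so that the plate comes down evenly onto its seat: about half a turn clockwise each, by feel, until each nut is firm at about 0.3 N m, and do not overtighten any. Bring each nut up firm before you go to the next, leave the other things on the bench alone, and let go at the end.

Things in the scene. Friction and masses are not known exactly. Their poses are not given: they have to be found in the camera images.
- housing: blue cast pump housing fixed to the bench, 176 mm square and 60 mm high (feet 210 mm wide), with a short outlet pipe on its +x side; origin at the centre of its underside, z up. Four steel studs stand on it in a square of 110 mm, at (+-55, +-55) mm from its axis; their ends reach 107 mm above the bench
- plate: aluminium cover plate, 154 mm square and 10 mm thick, lying on the housing over a springy black gasket which holds it a few mm up; origin at its centre, half-way through its thickness (about 71 mm above the bench at the start), z up. It goes down 3.0 to 5.2 mm until it is home on its hidden seat, the same at all four corners; how far differs each time and cannot be seen. Its top carries a flat dark disc (60 mm across, 3 mm high) with a small brass tab, at its middle
- nut_a: brass hexagon nut on the stud at the far left corner (+x, +y in the housing's frame). All four alike: 26 mm high; foot flange 42 mm across, 4 mm high; above it the hexagon, 30 mm across flats. Origin on the axis at the flange's underside, z up; y points square at a flat (flats every 60 degrees); a red mark on top lies at +y
- nut_b: brass hexagon nut on the stud at the near left corner (-x, +y). Same nut as nut_a. Right-hand thread, all four: clockwise seen from above tightens; it goes down 12 mm a turn and stays where it is left. It starts about finger-tight (at most 15 degrees slack), and is firm after 110 to 205 degrees. The hexagon sits springily on its foot: it winds up 6 degrees at 0.3 N m and springs back when let go
- nut_c: brass hexagon nut on the stud at the near right corner (-x, -y), diagonally opposite nut_a. Same nut as nut_a. Feel, all four: turning takes 0.02 to 0.08 N m while the plate comes down or the nut runs free; once home the moment climbs steadily, to 0.3 N m after about 35 degrees more: that is firm
- nut_d: brass hexagon nut on the stud at the far right corner (+x, -y), diagonally opposite nut_b. Same nut as nut_a. Clamp force, all four: about 90 N per N m, so about 27 N at 0.3 N m. A nut firmed first loses some of it when its opposite is firmed
- spanner: steel spanner, 190 mm long, lying on the bench; a bystander; origin at its grip, about mid-length
- tray: open grey plastic tray, 120 x 160 x 35 mm; a bystander; origin at the centre of its underside
- spare_gasket: flat black rubber ring, 90 mm across, 6 mm thick; a bystander; origin at the centre of its underside
- paint_tin: steel tin with a yellow band, 100 mm across, 110 mm high; a bystander; origin at the centre of its underside
- jug: white plastic bottle with a red cap, 84 mm across, 190 mm high; a bystander; origin at the centre of its underside
- brush: brush, 200 mm long, lying on the bench; a bystander; origin at its grip, about mid-length
- bush: small stepped brass bush, 36 mm across, 30 mm high; a bystander; origin at the centre of its underside

How it is judged:
By the outcome, as a careful person would: the job done as asked, in the order asked, and still so for the second after the job is handed in, with the robot touching nothing.
It also fails if it takes over 72 s, if anything falls off the work surface, if the arm or the gripper's body presses on something with over 40 N, if the wrist force passes 120 N, or if a joint passes its speed limit or range.

## Working session

There is one attempt and no reset: what is moved stays moved. The work goes in short steps, Python scripts to look and compute and a shell command to move; the robot and the scene stay as the last step left them, time stands still between calls to the robot, and variables do not carry over. Pictures are saved under pics/ and viewed, and the job is handed in when it is done.

```bash
ls; mkdir -p pics
python3 - <<'E'
from station import *
import station,cv2
print(grip_point_offset); print(sense())
for n in("top","side"):
    p,d=read_camera(n); cv2.imwrite(f"pics/{n}0.png",p[:,:,::-1]); print(n,camera_info(n))
    import numpy as np; np.savez(f"pics/{n}0.npz",p=p,d=d)
E
```

```text
pics
0.0187
{'time_s': 0.0, 'qpos': array([-1.38139740e+00,  3.13434354e-01,  1.49842725e+00, -5.62453416e-07,
        1.33100631e+00, -2.23381957e-01]), 'dq': array([-0.00053971, -0.00125348,  0.00012875, -0.00027568,  0.00106411,
        0.00018662]), 'joint_efforts': array([-8.01564402e-04, -4.02205646e+01, -2.52272916e+01,  6.93409215e-02,
        3.51850956e-02, -1.23021864e-04]), 'eef_pos': array([ 0.21055795, -0.48065792,  0.23817278]), 'ee_rot': array([ 0.90086494,  1.37757002, -0.89935724]), 'ft_force': array([ 0.15782205,  0.39704361, -0.22287578]), 'torque': array([ 0.02413585, -0.02823923,  0.00434346]), 'grip_width': 0.08829323109762795}
top {'intrinsics': array([[616.74229231,   0.        , 315.22403179],
       [  0.        , 616.74229231, 229.99812298],
       [  0.        ,   0.        ,   1.        ]]), 'k1': -0.08110433789837461, 'rvec': array([ 2.15857858, -2.15880745,  0.10498476]), 'tvec': array([-0.0258171 ,  0.5437254 ,  1.59057363])}
side {'intrinsics': array([[518.20774571,   0.        , 314.09618243],
       [  0.        , 518.20774571, 236.02581684],
       [  0.        ,   0.        ,   1.        ]]), 'k1': -0.03055642901820327, 'rvec': array([ 0.85419385, -2.31650631,  1.29908798]), 'tvec': array([0.371873  , 0.27199538, 0.99091708])}
```

View pics/top0.png

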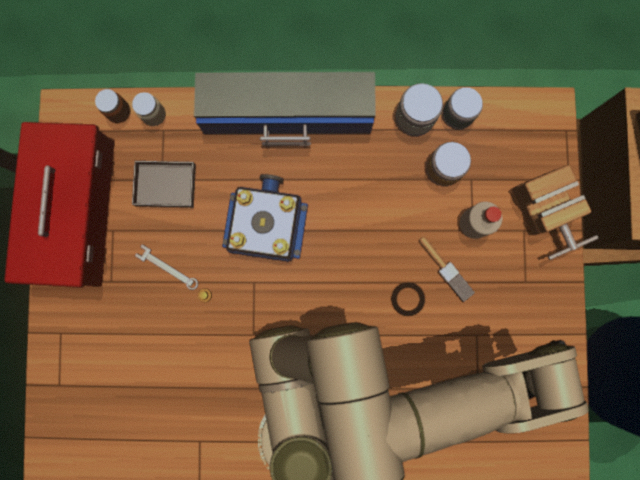

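View pics/side0.png

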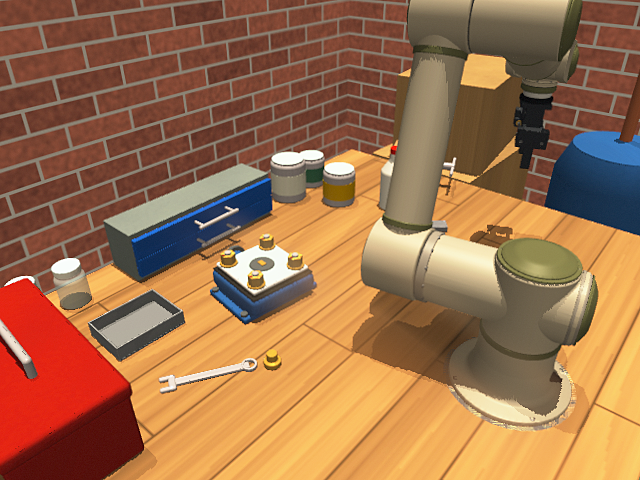

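```bash
cat > h.py <<'E'
import numpy as np,cv2
from station import *
from scipy.spatial.transform import Rotation as R
def cam(n):
    c=camera_info(n); K=np.array(c['intrinsics']); Rm=R.from_rotvec(c['rvec']).as_matrix(); return K,c['k1'],Rm,np.array(c['tvec'])
def ray(n,u,v):
    K,k,Rm,t=cam(n)
    p=cv2.undistortPoints(np.array([[[u,v]]],float),K,np.array([k,0,0,0,0.]))[0,0]
    o=-Rm.T@t; d=Rm.T@np.array([p[0],p[1],1]); return o,d
def atz(n,u,v,z):
    o,d=ray(n,u,v); return o+d*(z-o[2])/d[2]
def proj(n,P):
    K,k,Rm,t=cam(n)
    return cv2.projectPoints(np.array(P,float).reshape(-1,3),cv2.Rodrigues(Rm)[0],t,K,np.array([k,0,0,0,0.]))[0].reshape(-1,2)
def crop(n,img,u0,v0,u1,v1,s,name):
    c=cv2.resize(img[v0:v1,u0:u1,::-1],None,fx=s,fy=s,interpolation=cv2.INTER_CUBIC)
    for u in range((u0+9)//10*10,u1,10): cv2.putText(c,str(u),((u-u0)*s,10),0,.35,(0,0,255),1); cv2.line(c,((u-u0)*s,12),((u-u0)*s,18),(0,0,255),1)
    for v in range((v0+9)//10*10,v1,10): cv2.putText(c,str(v),(0,(v-v0)*s+4),0,.35,(0,0,255),1)
    cv2.imwrite(name,c)
E
python3 - <<'E'
from h import *
a=np.load('pics/top0.npz');crop('top',a['p'],213,165,313,270,5,'pics/topc.png')
a=np.load('pics/side0.npz');crop('side',a['p'],200,225,325,325,6,'pics/sidec.png')
E
```

```text
(no output)
```

View pics/topc.png

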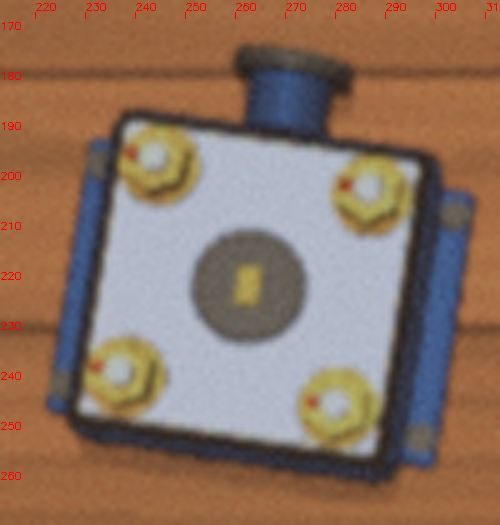

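View pics/sidec.png

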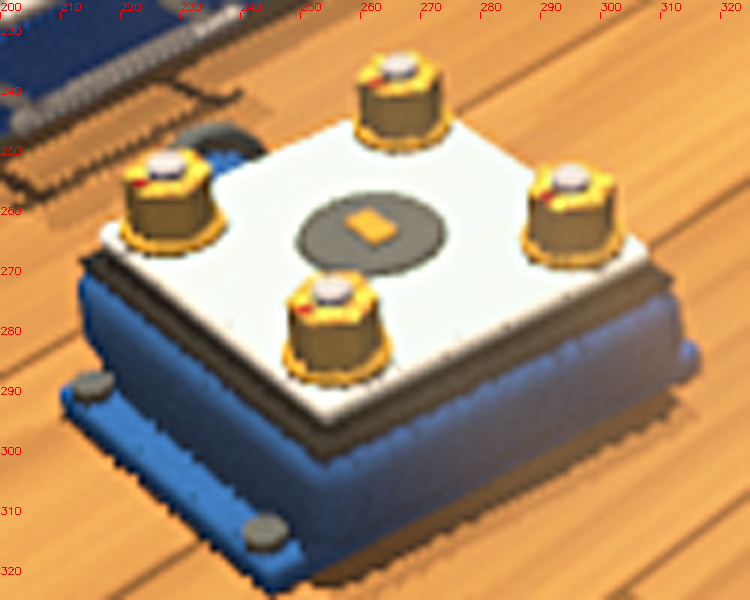

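```bash
cat > fit.py <<'E'
from h import *
from scipy.optimize import least_squares
T={'A':(154,155),'D':(369,186),'B':(120,371),'C':(336,405)}
S={'A':(399,67),'B':(168,165),'C':(334,290),'D':(571,178)}
tp=lambda c,o,s:np.array([(c[0]+.5)/s-.5+o[0],(c[1]+.5)/s-.5+o[1]])
sg={'A':(1,1),'B':(-1,1),'C':(-1,-1),'D':(1,-1)}
for n in 'top','side':
    print(n,-cam(n)[2].T@cam(n)[3])
for k in 'ABCD':
    print(k,atz('top',*tp(T[k],(213,165),5),.107),atz('side',*tp(S[k],(200,225),6),.107))
def studs(p):
    c,s=np.cos(p[2]),np.sin(p[2]);return {k:np.array([p[0]+.055*(c*a-s*b),p[1]+.055*(s*a+c*b),.107]) for k,(a,b) in sg.items()}
def f(p,w=(1,1)):
    st=studs(p);r=[]
    for k in 'ABCD':
        r+=list(w[0]*(proj('top',st[k])[0]-tp(T[k],(213,165),5))); r+=list(w[1]*(proj('side',st[k])[0]-tp(S[k],(200,225),6)))
    return np.array(r)
for w in (1,1),(1,0),(0,1):
    s=least_squares(f,[.5,.1,0],args=(w,),x_scale=[.01,.01,.01],diff_step=1e-4);print(w,s.x,np.degrees(s.x[2]),np.round(f(s.x),2)[:])
E
python3 fit.py
```

```text
top [ 0.36573624 -0.04672648  1.6402079 ]
side [-0.18539057  0.77299328  0.74986625]
A [0.62269103 0.15448539 0.107     ] [0.60135248 0.04717316 0.107     ]
B [0.51316873 0.17007092 0.107     ] [0.6175799  0.15462542 0.107     ]
C [0.49606644 0.06156297 0.107     ] [0.50924031 0.17089928 0.107     ]
D [0.60663924 0.04570847 0.107     ] [0.49371095 0.06256305 0.107     ]
(1, 1) [ 0.55970811  0.10741595 -0.81563013] -46.73216428544546 [ 19.59  -5.82 -28.16   4.65  -5.69 -19.35   6.2   14.72 -19.32   5.63
  28.86  -7.73   6.27  19.43 -10.35 -15.27]
(1, 0) [ 0.55963085  0.10795468 -0.14671887] -8.406372141161482 [ 6.000e-02  2.400e-01 -3.970e+01  1.559e+01 -1.300e-01 -4.000e-02
  2.654e+01  2.003e+01 -1.000e-02 -4.400e-01  3.867e+01 -1.939e+01
  8.000e-02  2.500e-01 -2.953e+01 -1.942e+01]
(0, 1) [ 0.55555917  0.10872226 -1.71644024] -98.3447813868672 [ 4.274e+01  8.030e+00  6.000e-02 -2.300e-01  6.510e+00 -4.135e+01
 -2.900e-01  4.000e-02 -4.364e+01 -5.190e+00 -4.000e-02  7.000e-02
 -6.900e+00  4.496e+01  2.600e-01  3.000e-02]
```

```bash
sed -i "s/^S=.*/S={'A':(168,165),'B':(334,290),'C':(571,178),'D':(399,67)}/" fit.py
cat >> fit.py <<'E'
MT={'A':(130,154),'D':(345,185),'B':(96,366),'C':(311,402)}
MS={'A':(139,183),'B':(305,309),'C':(547,198),'D':(375,83)}
for n,M,SS,o,sc in ('top',MT,T,(213,165),5),('side',MS,S,(200,225),6):
    for k in 'ABCD':
        c=atz(n,*tp(SS[k],o,sc),.107);m=atz(n,*tp(M[k],o,sc),.1025);d=(m-c)[:2]
        print(n,k,c[:2],'r',np.hypot(*d),'yaw',np.degrees(np.arctan2(-d[0],d[1])))
s=sense();Rm=R.from_rotvec(s['ee_rot']).as_matrix();print(Rm,np.degrees(s['qpos']))
E
python3 fit.py
python3 - <<'E'
from h import *
a=np.load('pics/side0.npz')
for i,(u,v) in enumerate([(228,259),(256,280),(295,260),(266,245)]):
    crop('side',a['p'],u-15,v-13,u+11,v+12,15,f'pics/s{i}.png')
cv2.imwrite('pics/s.png',np.vstack([np.hstack([cv2.imread('pics/s0.png'),cv2.imread('pics/s1.png')]),np.hstack([cv2.imread('pics/s2.png'),cv2.imread('pics/s3.png')])])[:, :])
E
```

```text
top [ 0.36573624 -0.04672648  1.6402079 ]
side [-0.18539057  0.77299328  0.74986625]
A [0.62269103 0.15448539 0.107     ] [0.6175799  0.15462542 0.107     ]
B [0.51316873 0.17007092 0.107     ] [0.50924031 0.17089928 0.107     ]
C [0.49606644 0.06156297 0.107     ] [0.49371095 0.06256305 0.107     ]
D [0.60663924 0.04570847 0.107     ] [0.60135248 0.04717316 0.107     ]
(1, 1) [ 0.55812512  0.10769816 -0.14598624] -8.364395545153899 [ 0.13  0.84 -0.69 -0.55 -0.03  0.58 -0.53 -0.59  0.11  0.14 -0.27 -0.55
  0.16  0.82 -0.37 -0.75]
(1, 0) [ 0.55963085  0.10795468 -0.14671887] -8.406372141161482 [ 0.06  0.24 -1.2  -0.74 -0.13 -0.04 -1.13 -0.8  -0.01 -0.44 -0.83 -0.72
  0.08  0.25 -0.87 -0.92]
(0, 1) [ 0.55555917  0.10872226 -0.14564351] -8.344758221099239 [-0.29  1.85 -0.29  0.04 -0.44  1.61 -0.04  0.07 -0.3   1.16  0.26  0.03
 -0.26  1.83  0.06 -0.23]
top A [0.62269103 0.15448539] r 0.012866277743308247 yaw -5.797146492373772
top B [0.51316873 0.17007092] r 0.013128906562792036 yaw -13.036157870185479
top C [0.49606644 0.06156297] r 0.013009257511495328 yaw -8.36970304567707
top D [0.60663924 0.04570847] r 0.012466098941381265 yaw -5.70669899951559
side A [0.6175799  0.15462542] r 0.012026965078238775 yaw -22.111305680784355
side B [0.50924031 0.17089928] r 0.011441587413239758 yaw -21.994890426824977
side C [0.49371095 0.06256305] r 0.011190935095109746 yaw -12.292405345207536
side D [0.60135248 0.04717316] r 0.010606097473714472 yaw -22.559482453563565
[[-1.83513032e-04  9.16016909e-01  4.01139612e-01]
 [ 1.07528027e-03  4.01139567e-01 -9.16016316e-01]
 [-9.99999405e-01  2.63236579e-04 -1.05858925e-03]] [-7.91494039e+01  1.79558017e+01  8.58470404e+01  1.30873225e-03
  7.62596448e+01 -1.27991619e+01]
```

Run:
```python
import cv2
i=cv2.imread('pics/s.png');print(i.shape);cv2.imwrite('pics/s.png',cv2.resize(i,None,fx=.77,fy=.77))
```

```text
(750, 780, 3)
```

View pics/s.png

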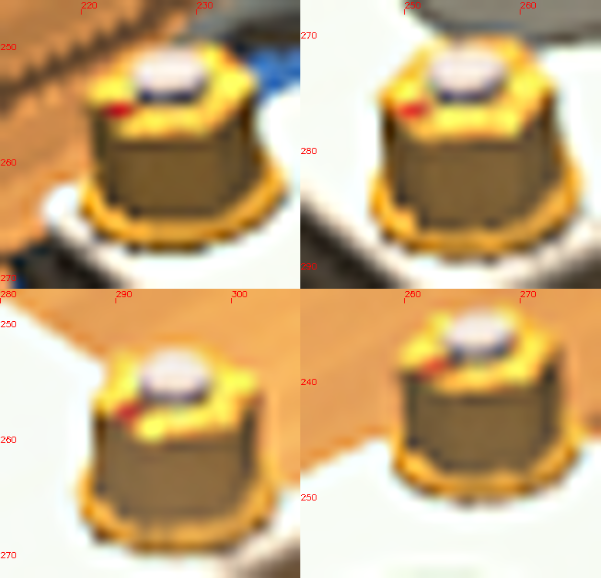

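```bash
cat > plan.py <<'E'
# plan.py x y z heading nrows [hand]: print rows from current measured pose (tool down)
import sys,json
from h import *
def st():
    s=sense();M=R.from_rotvec(s['ee_rot']).as_matrix();h=np.degrees(np.arctan2(M[1,2],M[0,2]));return s,M,h
def show():
    s,M,h=st();tilt=np.degrees(np.arccos(-M[2,0]))
    print('t%.2f'%s['time_s'],'pos',np.round(s['eef_pos']*1000,1),'h%.1f tilt%.2f'%(h,tilt),'q6 %.1f'%np.degrees(s['qpos'][5]),'F',np.round(s['ft_force'],1),'T',np.round(s['torque'],3),'w%.1f'%(s['grip_width']*1000))
def plan(x,y,z,hd,n,hand,dh=None,s=None):
    s,M,h=st()
    if dh is None: dh=hd-h   # positive = ccw
    d=(np.array([x,y,z])-s['eef_pos'])*100/n
    rows=[]
    hh=h
    for i in range(n):
        c,sn=np.cos(np.radians(hh)),np.sin(np.radians(hh))
        zx=np.array([c,sn,0]);yx=np.cross(zx,[0,0,-1])
        r={"hand":hand,"x":round(-d[2],2),"y":round(float(d@yx),2),"z":round(float(d@zx),2),"rx":round(-dh/n,2)}
        rows.append(r);hh+=dh/n
    print('step cm',np.linalg.norm(d),'deg',dh/n)
    for i in range(0,n,5): print(json.dumps(rows[i:i+5]))
if __name__=='__main__':
    a=[float(v) for v in sys.argv[1:]]
    show()
    if len(a)>=5: plan(*a[:4],int(a[4]),a[5] if len(a)>5 else 5)
E
python3 plan.py .6207 .1538 .14 80 20 5
python3 - <<'E'
from h import *
p=[.5583,.1077];c,s=np.cos(np.radians(-8.4)),np.sin(np.radians(-8.4))
for k,(a,b) in {'A':(1,1),'B':(-1,1),'C':(-1,-1),'D':(1,-1)}.items(): print(k,p[0]+.055*(c*a-s*b),p[1]+.055*(s*a+c*b))
E
```

```text
t0.10 pos [ 210.6 -480.7  238.2] h-66.4 tilt0.06 q6 -12.8 F [ 0.2 -1.  -1. ] T [-0.012 -0.035  0.018] w88.3
step cm 3.809409016680195 deg 7.317527274266865
[{"hand": 5.0, "x": 0.49, "y": 3.15, "z": -2.08, "rx": -7.32}, {"hand": 5.0, "x": 0.49, "y": 3.39, "z": -1.67, "rx": -7.32}, {"hand": 5.0, "x": 0.49, "y": 3.58, "z": -1.22, "rx": -7.32}, {"hand": 5.0, "x": 0.49, "y": 3.7, "z": -0.75, "rx": -7.32}, {"hand": 5.0, "x": 0.49, "y": 3.77, "z": -0.28, "rx": -7.32}]
[{"hand": 5.0, "x": 0.49, "y": 3.77, "z": 0.21, "rx": -7.32}, {"hand": 5.0, "x": 0.49, "y": 3.72, "z": 0.68, "rx": -7.32}, {"hand": 5.0, "x": 0.49, "y": 3.6, "z": 1.15, "rx": -7.32}, {"hand": 5.0, "x": 0.49, "y": 3.42, "z": 1.6, "rx": -7.32}, {"hand": 5.0, "x": 0.49, "y": 3.19, "z": 2.02, "rx": -7.32}]
[{"hand": 5.0, "x": 0.49, "y": 2.91, "z": 2.41, "rx": -7.32}, {"hand": 5.0, "x": 0.49, "y": 2.58, "z": 2.76, "rx": -7.32}, {"hand": 5.0, "x": 0.49, "y": 2.2, "z": 3.07, "rx": -7.32}, {"hand": 5.0, "x": 0.49, "y": 1.79, "z": 3.32, "rx": -7.32}, {"hand": 5.0, "x": 0.49, "y": 1.36, "z": 3.53, "rx": -7.32}]
[{"hand": 5.0, "x": 0.49, "y": 0.9, "z": 3.67, "rx": -7.32}, {"hand": 5.0, "x": 0.49, "y": 0.42, "z": 3.75, "rx": -7.32}, {"hand": 5.0, "x": 0.49, "y": -0.06, "z": 3.78, "rx": -7.32}, {"hand": 5.0, "x": 0.49, "y": -0.54, "z": 3.74, "rx": -7.32}, {"hand": 5.0, "x": 0.49, "y": -1.01, "z": 3.64, "rx": -7.32}]
A 0.620744544883897 0.1540754117420317
B 0.5119245882579683 0.170144544883897
C 0.495855455116103 0.061324588257968285
D 0.6046754117420318 0.04525545511610301
```

```bash
python3 -m pendant '[{"hand":5,"x":0.49,"y":3.15,"z":-2.08,"rx":-7.32},{"hand":5,"x":0.49,"y":3.39,"z":-1.67,"rx":-7.32},{"hand":5,"x":0.49,"y":3.58,"z":-1.22,"rx":-7.32},{"hand":5,"x":0.49,"y":3.7,"z":-0.75,"rx":-7.32},{"hand":5,"x":0.49,"y":3.77,"z":-0.28,"rx":-7.32}]'
python3 plan.py
```

```text
t0.10 pos [ 210.6 -480.7  238.2] h-66.4 tilt0.06 q6 -12.8 F [ 0.2 -1.  -1. ] T [-0.012 -0.035  0.018] w88.3invalid input
```

```bash
python3 -m pendant '[{"hand":5.0,"x":0.49,"y":3.15,"z":-2.08,"rx":-7.32,"ry":0,"rz":0},{"hand":5.0,"x":0.49,"y":3.39,"z":-1.67,"rx":-7.32,"ry":0,"rz":0},{"hand":5.0,"x":0.49,"y":3.58,"z":-1.22,"rx":-7.32,"ry":0,"rz":0},{"hand":5.0,"x":0.49,"y":3.7,"z":-0.75,"rx":-7.32,"ry":0,"rz":0},{"hand":5.0,"x":0.49,"y":3.77,"z":-0.28,"rx":-7.32,"ry":0,"rz":0}]'
python3 plan.py
```

```text
time_s: 0.6
eef_pos: [0.3136, -0.3208, 0.2139]
ee_rot: [0.403, 1.533, -0.403]
ft_force: [0.8, -0.2, -0.6]
grip_width: 0.051
t0.60 pos [ 313.6 -320.8  213.9] h-29.5 tilt0.02 q6 -31.2 F [ 0.8 -0.2 -0.6] T [-0.022 -0.02  -0.024] w51.0
```

```bash
sed -i 's/"rx":round(-dh\/n,2)}/"rx":round(-dh\/n,2),"ry":0,"rz":0}/; s/print(json.dumps(rows\[i:i+5\]))/print(json.dumps(rows[i:i+5],separators=(",",":")))/' plan.py
python3 -m pendant '[{"hand":5,"x":0.49,"y":3.77,"z":0.21,"rx":-7.32,"ry":0,"rz":0},{"hand":5,"x":0.49,"y":3.72,"z":0.68,"rx":-7.32,"ry":0,"rz":0},{"hand":5,"x":0.49,"y":3.6,"z":1.15,"rx":-7.32,"ry":0,"rz":0},{"hand":5,"x":0.49,"y":3.42,"z":1.6,"rx":-7.32,"ry":0,"rz":0},{"hand":5,"x":0.49,"y":3.19,"z":2.02,"rx":-7.32,"ry":0,"rz":0}]'
python3 -m pendant '[{"hand":5,"x":0.49,"y":2.91,"z":2.41,"rx":-7.32,"ry":0,"rz":0},{"hand":5,"x":0.49,"y":2.58,"z":2.76,"rx":-7.32,"ry":0,"rz":0},{"hand":5,"x":0.49,"y":2.2,"z":3.07,"rx":-7.32,"ry":0,"rz":0},{"hand":5,"x":0.49,"y":1.79,"z":3.32,"rx":-7.32,"ry":0,"rz":0},{"hand":5,"x":0.49,"y":1.36,"z":3.53,"rx":-7.32,"ry":0,"rz":0}]'
python3 plan.py .6207 .1541 .14 80 5 5
```

```text
time_s: 1.1
eef_pos: [0.4161, -0.1621, 0.1894]
ee_rot: [-0.098, 1.569, 0.098]
ft_force: [-0.1, -1.1, 0.3]
grip_width: 0.05
time_s: 1.6
eef_pos: [0.5185, -0.0033, 0.1648]
ee_rot: [-0.597, 1.487, 0.597]
ft_force: [0.5, -0.4, 0.2]
grip_width: 0.0498
t1.60 pos [518.5  -3.3 164.8] h43.8 tilt0.03 q6 -57.1 F [ 0.5 -0.4  0.2] T [ 0.034 -0.081  0.057] w49.8
step cm 3.7859698113768654 deg 7.248160823107119
[{"hand":5.0,"x":0.5,"y":0.86,"z":3.65,"rx":-7.25,"ry":0,"rz":0},{"hand":5.0,"x":0.5,"y":0.39,"z":3.73,"rx":-7.25,"ry":0,"rz":0},{"hand":5.0,"x":0.5,"y":-0.08,"z":3.75,"rx":-7.25,"ry":0,"rz":0},{"hand":5.0,"x":0.5,"y":-0.56,"z":3.71,"rx":-7.25,"ry":0,"rz":0},{"hand":5.0,"x":0.5,"y":-1.02,"z":3.61,"rx":-7.25,"ry":0,"rz":0}]
```

```bash
python3 -m pendant '[{"hand":5,"x":0.5,"y":0.86,"z":3.65,"rx":-7.25,"ry":0,"rz":0},{"hand":5,"x":0.5,"y":0.39,"z":3.73,"rx":-7.25,"ry":0,"rz":0},{"hand":5,"x":0.5,"y":-0.08,"z":3.75,"rx":-7.25,"ry":0,"rz":0},{"hand":5,"x":0.5,"y":-0.56,"z":3.71,"rx":-7.25,"ry":0,"rz":0},{"hand":5,"x":0.5,"y":-1.02,"z":3.61,"rx":-7.25,"ry":0,"rz":0}]'
python3 plan.py .6207 .1541 .125 80 5 5
python3 - <<'E'
from h import *
a,d=read_camera('side');np.savez('pics/side1.npz',p=a,d=d)
crop('side',a,190,180,320,300,6,'pics/side1c.png')
b,d=read_camera('top');np.savez('pics/top1.npz',p=b,d=d)
crop('top',b,203,145,323,265,5,'pics/top1c.png')
E
python3 plan.py
```

```text
time_s: 2.1
eef_pos: [0.6214, 0.1534, 0.1396]
ee_rot: [-1.079, 1.287, 1.08]
ft_force: [-0.2, -1.0, 0.4]
grip_width: 0.0502
t2.10 pos [621.4 153.4 139.6] h80.0 tilt0.05 q6 -76.6 F [-0.2 -1.   0.4] T [ 0.08  -0.063  0.006] w50.2
step cm 0.29215875671412384 deg -0.001210606249063062
[{"hand":5.0,"x":0.29,"y":0.02,"z":0.01,"rx":0.0,"ry":0,"rz":0},{"hand":5.0,"x":0.29,"y":0.02,"z":0.01,"rx":0.0,"ry":0,"rz":0},{"hand":5.0,"x":0.29,"y":0.02,"z":0.01,"rx":0.0,"ry":0,"rz":0},{"hand":5.0,"x":0.29,"y":0.02,"z":0.01,"rx":0.0,"ry":0,"rz":0},{"hand":5.0,"x":0.29,"y":0.02,"z":0.01,"rx":0.0,"ry":0,"rz":0}]
t2.20 pos [621.5 155.2 138.4] h80.1 tilt0.10 q6 -76.5 F [-1.1 -0.2 -0.9] T [ 0.021 -0.156  0.011] w50.1
```

View pics/side1c.png

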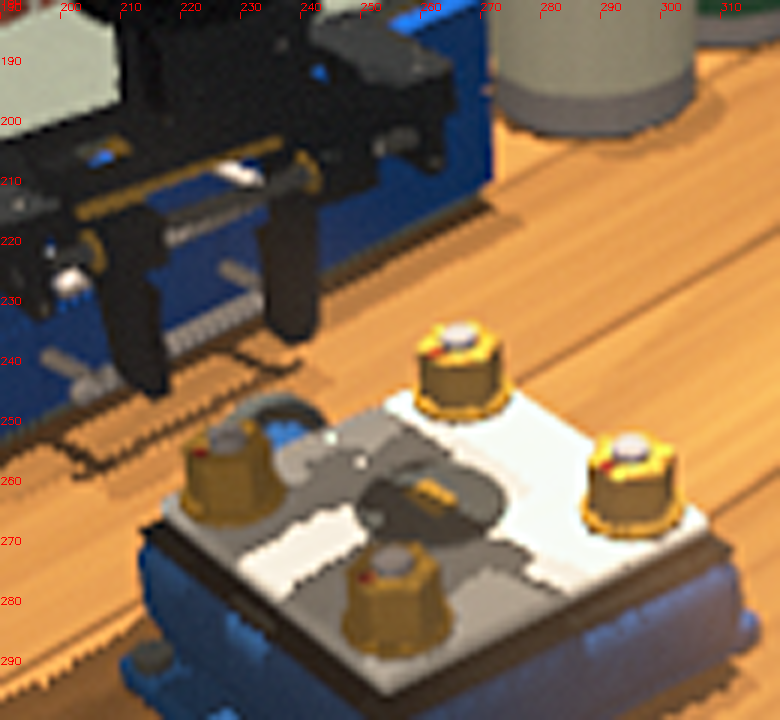

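View pics/top1c.png

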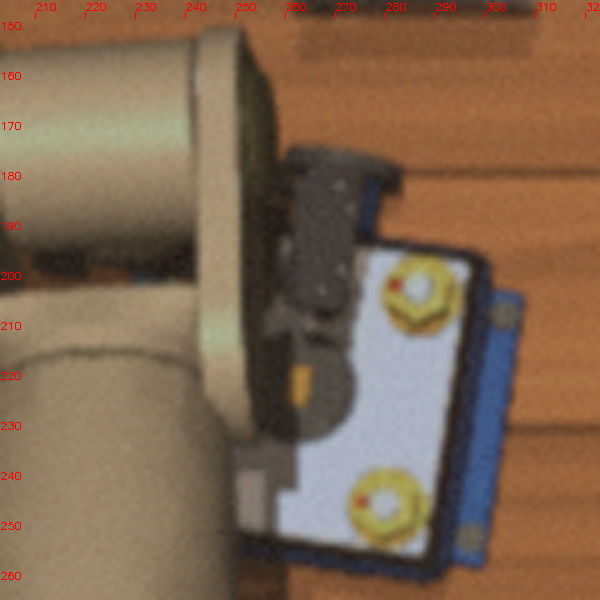

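Run:
```python
from h import *
P=np.array([.6215,.1552,.1384]);h=np.radians(80)
z=np.array([np.cos(h),np.sin(h),0]);y=np.cross(z,[0,0,-1])
px=lambda Q:((proj('side',Q)[0]-[190,180]+.5)*6-.5).round(1)
print('tcp',px(P))
for s in(-1,1):
  for i in (.025,.0425):
    for w in (-.009,.009): print(s,i,w,px(P+s*i*z+w*y))
```

```text
tcp [211.9 362. ]
-1 0.025 -0.009 [256.4 330.4]
-1 0.025 0.009 [281.4 349.2]
-1 0.0425 -0.009 [295.3 315.3]
-1 0.0425 0.009 [320.5 333.8]
1 0.025 -0.009 [141.6 374.9]
1 0.025 0.009 [166.  394.6]
1 0.0425 -0.009 [100.2 391. ]
1 0.0425 0.009 [124.4 411. ]
```

Run:
```python
from h import *
a=np.load('pics/side1.npz')['p']
P=np.array([.6215,.1552,.1384]);h=np.radians(80)
z=np.array([np.cos(h),np.sin(h),0]);y=np.cross(z,[0,0,-1])
s=16;o=(195,205)
c=cv2.resize(a[205:252,195:245,::-1],None,fx=s,fy=s,interpolation=cv2.INTER_CUBIC)
c=cv2.convertScaleAbs(c,alpha=2,beta=20)
px=lambda Q:((proj('side',Q)[0]-o+.5)*s-.5)
for sg in(-1,1):
    q=[px(P+sg*i*z+w*y+[0,0,k]) for i,w,k in((.025,-.009,0),(.025,.009,0),(.0425,.009,0),(.0425,-.009,0))]
    cv2.polylines(c,[np.array(q).astype(int)],True,(0,255,255),1)
    q=[px(P+sg*.025*z+w*y+[0,0,k]) for w,k in((-.009,0),(.009,0),(.009,.03),(-.009,.03))]
    cv2.polylines(c,[np.array(q).astype(int)],True,(0,0,255),1)
cv2.imwrite('pics/side1z.png',c[:600])
```

```text
(no output)
```

View pics/side1z.png

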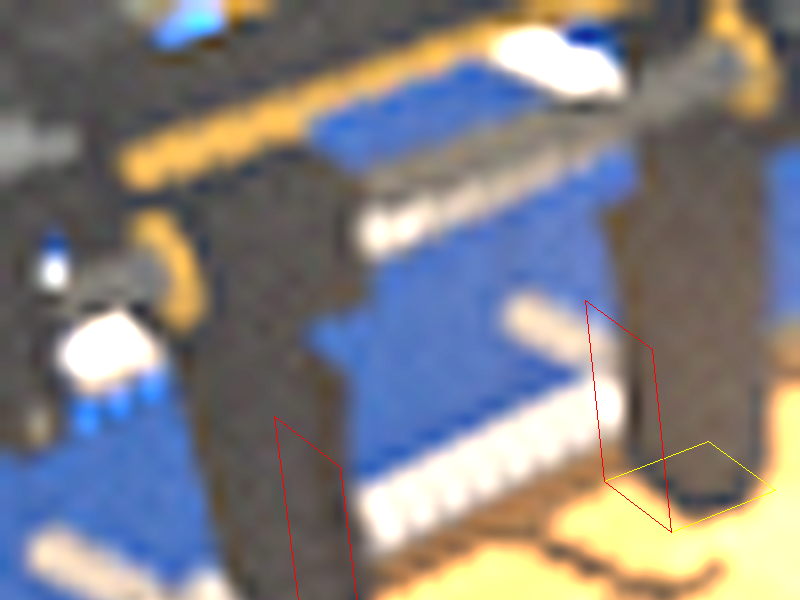

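```bash
python3 -m pendant '[{"hand":5,"x":1.2,"y":-0.02,"z":-0.05,"rx":0,"ry":0,"rz":0},{"hand":5,"x":1.6,"y":0,"z":0,"rx":0,"ry":0,"rz":0},{"hand":5,"x":1.6,"y":0,"z":0,"rx":0,"ry":0,"rz":0},{"hand":5,"x":1.05,"y":0,"z":0,"rx":0,"ry":0,"rz":0},{"hand":5,"x":0,"y":0,"z":0,"rx":0,"ry":0,"rz":0}]'
python3 plan.py
python3 - <<'E'
from h import *
a,d=read_camera('side')
crop('side',a,190,190,300,300,6,'pics/side2c.png')
print(sense()['joint_efforts'])
E
python3 plan.py
```

```text
time_s: 2.7
eef_pos: [0.6201, 0.1505, 0.084]
ee_rot: [-1.073, 1.292, 1.076]
ft_force: [0.6, -0.6, -0.1]
grip_width: 0.0502
t2.70 pos [620.1 150.5  84. ] h79.6 tilt0.18 q6 -76.5 F [ 0.6 -0.6 -0.1] T [ 0.038 -0.182 -0.005] w50.2
[-9.96162300e-02 -5.30157745e+01 -2.21002525e+01 -1.36606894e-03
  1.54531474e-03  4.41295546e-03]
t2.75 pos [620.7 150.7  85.3] h79.6 tilt0.06 q6 -76.5 F [ 0.7 -0.   0.1] T [ 0.051 -0.198 -0.039] w50.3
```

View pics/side2c.png

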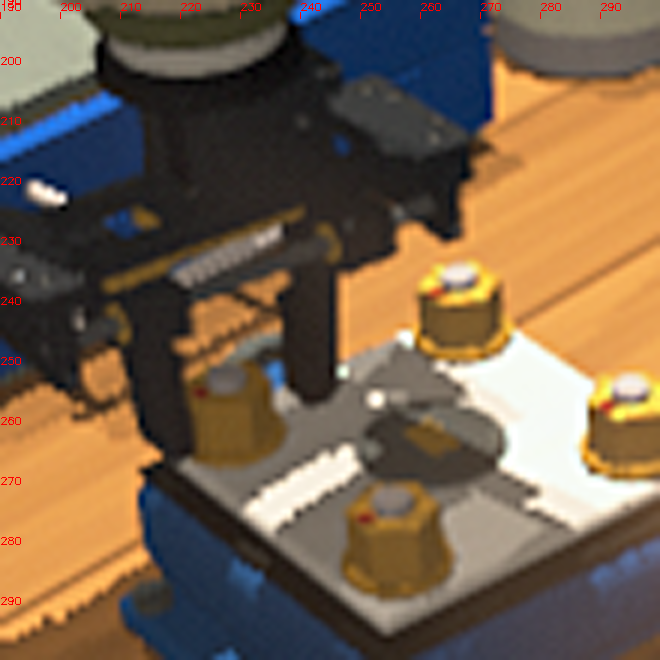

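```bash
python3 -m pendant '[{"hand":5,"x":0.1,"y":-0.02,"z":0.4,"rx":0,"ry":0,"rz":0},{"hand":5,"x":0,"y":0,"z":0,"rx":0,"ry":0,"rz":0},{"hand":5,"x":0,"y":0,"z":0,"rx":0,"ry":0,"rz":0},{"hand":5,"x":0,"y":0,"z":0,"rx":0,"ry":0,"rz":0},{"hand":5,"x":0,"y":0,"z":0,"rx":0,"ry":0,"rz":0}]'
python3 plan.py
```

```text
time_s: 3.25
eef_pos: [0.622, 0.1553, 0.0849]
ee_rot: [-1.076, 1.289, 1.076]
ft_force: [0.4, -0.1, -0.1]
grip_width: 0.0501
t3.25 pos [622.  155.3  84.9] h79.7 tilt0.02 q6 -76.1 F [ 0.4 -0.1 -0.1] T [ 0.004 -0.136 -0.026] w50.1
```

```bash
python3 -m pendant '[{"hand":0,"x":0.15,"y":0,"z":0,"rx":0,"ry":0,"rz":0},{"hand":0,"x":0,"y":0,"z":0,"rx":0,"ry":0,"rz":0},{"hand":0,"x":0,"y":0,"z":0,"rx":0,"ry":0,"rz":0},{"hand":0,"x":0,"y":0,"z":0,"rx":0,"ry":0,"rz":0},{"hand":0,"x":0,"y":0,"z":0,"rx":0,"ry":0,"rz":0}]'
python3 plan.py
```

```text
time_s: 3.75
eef_pos: [0.622, 0.1538, 0.0832]
ee_rot: [-1.077, 1.291, 1.075]
ft_force: [-1.4, -7.2, 0.1]
grip_width: 0.03
t3.75 pos [622.  153.8  83.2] h79.7 tilt0.14 q6 -76.1 F [-1.4 -7.2  0.1] T [-1.016  0.034 -0.045] w30.0
```

```bash
python3 -m pendant '[{"hand":0,"x":0.02,"y":0,"z":-0.15,"rx":5,"ry":0,"rz":0},{"hand":0,"x":0.027,"y":0,"z":0,"rx":8,"ry":0,"rz":0},{"hand":0,"x":0.027,"y":0,"z":0,"rx":8,"ry":0,"rz":0},{"hand":0,"x":0.027,"y":0,"z":0,"rx":8,"ry":0,"rz":0},{"hand":0,"x":0.027,"y":0,"z":0,"rx":8,"ry":0,"rz":0}]'
python3 plan.py
python3 -m pendant '[{"hand":0,"x":0.027,"y":0,"z":0,"rx":8,"ry":0,"rz":0},{"hand":0,"x":0.027,"y":0,"z":0,"rx":8,"ry":0,"rz":0},{"hand":0,"x":0.027,"y":0,"z":0,"rx":8,"ry":0,"rz":0},{"hand":0,"x":0.015,"y":0,"z":0,"rx":4,"ry":0,"rz":0},{"hand":0,"x":0,"y":0,"z":0,"rx":0,"ry":0,"rz":0}]'
python3 plan.py
```

```text
time_s: 4.25
eef_pos: [0.6223, 0.154, 0.0821]
ee_rot: [-0.578, 1.49, 0.578]
ft_force: [3.1, 1.0, -0.9]
grip_width: 0.0299
t4.25 pos [622.3 154.   82.1] h42.4 tilt0.11 q6 -38.9 F [ 3.1  1.  -0.9] T [ 0.397 -0.735  0.096] w29.9
time_s: 4.75
eef_pos: [0.6227, 0.1542, 0.0812]
ee_rot: [-0.199, 1.558, 0.2]
ft_force: [5.0, 1.7, -1.9]
grip_width: 0.0298
t4.75 pos [622.7 154.2  81.2] h14.6 tilt0.19 q6 -11.2 F [ 5.   1.7 -1.9] T [ 0.433 -0.975  0.039] w29.8
```

```bash
sed -i "s/'w%.1f'/'e6 %.3f'%s['joint_efforts'][5],'w%.1f'/" plan.py
python3 -m pendant '[{"hand":0,"x":0.017,"y":0,"z":0.1,"rx":5,"ry":0,"rz":0},{"hand":0,"x":0.017,"y":0,"z":0,"rx":5,"ry":0,"rz":0},{"hand":0,"x":0.017,"y":0,"z":0,"rx":5,"ry":0,"rz":0},{"hand":0,"x":0.017,"y":0,"z":0,"rx":5,"ry":0,"rz":0},{"hand":0,"x":0.017,"y":0,"z":0,"rx":5,"ry":0,"rz":0}]'
python3 plan.py
python3 -m pendant '[{"hand":0,"x":0.017,"y":0,"z":0,"rx":5,"ry":0,"rz":0},{"hand":0,"x":0.017,"y":0,"z":0,"rx":5,"ry":0,"rz":0},{"hand":0,"x":0.017,"y":0,"z":0,"rx":5,"ry":0,"rz":0},{"hand":0,"x":0,"y":0,"z":0,"rx":0,"ry":0,"rz":0},{"hand":0,"x":0,"y":0,"z":0,"rx":0,"ry":0,"rz":0}]'
python3 plan.py
```

```text
time_s: 5.25
eef_pos: [0.6232, 0.1542, 0.0804]
ee_rot: [0.144, 1.564, -0.144]
ft_force: [2.8, 1.4, 0.4]
grip_width: 0.0294
t5.25 pos [623.2 154.2  80.4] h-10.5 tilt0.10 q6 13.9 F [2.8 1.4 0.4] T [ 0.034 -0.598  0.024] e6 -1.085 w29.4
time_s: 5.75
eef_pos: [0.6234, 0.1541, 0.08]
ee_rot: [0.345, 1.541, -0.344]
ft_force: [5.3, 0.3, 0.6]
grip_width: 0.0295
t5.75 pos [623.4 154.1  80. ] h-25.2 tilt0.13 q6 28.6 F [5.3 0.3 0.6] T [ 0.062 -1.007  0.012] e6 0.149 w29.5
```

```bash
python3 -m pendant '[{"hand":0,"x":0.017,"y":0.04,"z":0.08,"rx":5,"ry":0,"rz":0},{"hand":0,"x":0.017,"y":0,"z":0,"rx":5,"ry":0,"rz":0},{"hand":0,"x":0.017,"y":0,"z":0,"rx":5,"ry":0,"rz":0},{"hand":0,"x":0,"y":0,"z":0,"rx":0,"ry":0,"rz":0},{"hand":0,"x":0,"y":0,"z":0,"rx":0,"ry":0,"rz":0}]'
python3 plan.py
python3 -m pendant '[{"hand":0,"x":0.017,"y":0,"z":0,"rx":5,"ry":0,"rz":0},{"hand":0,"x":0.017,"y":0,"z":0,"rx":5,"ry":0,"rz":0},{"hand":0,"x":0.0,"y":0,"z":0,"rx":0,"ry":0,"rz":0},{"hand":0,"x":0,"y":0,"z":0,"rx":0,"ry":0,"rz":0},{"hand":0,"x":0,"y":0,"z":0,"rx":0,"ry":0,"rz":0}]'
python3 plan.py
```

```text
time_s: 6.25
eef_pos: [0.6237, 0.154, 0.0795]
ee_rot: [0.548, 1.5, -0.548]
ft_force: [1.5, -0.4, 6.0]
grip_width: 0.0298
t6.25 pos [623.7 154.   79.5] h-40.1 tilt0.03 q6 43.6 F [ 1.5 -0.4  6. ] T [-0.287 -0.244  0.045] e6 0.174 w29.8
time_s: 6.75
eef_pos: [0.6238, 0.1539, 0.0795]
ee_rot: [0.683, 1.46, -0.683]
ft_force: [0.2, -1.5, 6.9]
grip_width: 0.0301
t6.75 pos [623.8 153.9  79.5] h-50.1 tilt0.06 q6 53.6 F [ 0.2 -1.5  6.9] T [-0.416 -0.12   0.179] e6 0.166 w30.1
```

```bash
python3 -m pendant '[{"hand":0,"x":-0.06,"y":0,"z":0,"rx":3,"ry":0,"rz":0},{"hand":0,"x":0,"y":0,"z":0,"rx":3,"ry":0,"rz":0},{"hand":0,"x":0.0,"y":0,"z":0,"rx":0,"ry":0,"rz":0},{"hand":0,"x":0,"y":0,"z":0,"rx":0,"ry":0,"rz":0},{"hand":0,"x":0,"y":0,"z":0,"rx":0,"ry":0,"rz":0}]'
python3 plan.py;python3 -m pendant '[{"hand":0,"x":0,"y":0,"z":0,"rx":0,"ry":0,"rz":0},{"hand":0,"x":0,"y":0,"z":0,"rx":0,"ry":0,"rz":0},{"hand":0,"x":0.0,"y":0,"z":0,"rx":0,"ry":0,"rz":0},{"hand":0,"x":0,"y":0,"z":0,"rx":0,"ry":0,"rz":0},{"hand":0,"x":0,"y":0,"z":0,"rx":0,"ry":0,"rz":0}]'
python3 plan.py
```

```text
time_s: 7.25
eef_pos: [0.6238, 0.1538, 0.0795]
ee_rot: [0.764, 1.431, -0.765]
ft_force: [3.3, -3.7, 2.1]
grip_width: 0.03
t7.25 pos [623.8 153.8  79.5] h-56.2 tilt0.04 q6 59.6 F [ 3.3 -3.7  2.1] T [-0.682 -0.567  0.214] e6 0.167 w30.0
time_s: 7.75
eef_pos: [0.6238, 0.1538, 0.0795]
ee_rot: [0.765, 1.431, -0.765]
ft_force: [3.8, -3.9, 2.2]
grip_width: 0.0299
t7.75 pos [623.8 153.8  79.5] h-56.3 tilt0.04 q6 59.7 F [ 3.8 -3.9  2.2] T [-0.81  -0.718  0.251] e6 0.196 w29.9
```

```bash
python3 -m pendant '[{"hand":0,"x":0,"y":0,"z":0.05,"rx":3,"ry":0,"rz":0},{"hand":0,"x":0,"y":0,"z":0,"rx":3,"ry":0,"rz":0},{"hand":0,"x":0.0,"y":0,"z":0,"rx":0,"ry":0,"rz":0},{"hand":0,"x":0,"y":0,"z":0,"rx":0,"ry":0,"rz":0},{"hand":0,"x":0,"y":0,"z":0,"rx":0,"ry":0,"rz":0}]'
python3 plan.py;python3 -m pendant '[{"hand":0,"x":0,"y":0,"z":0,"rx":0,"ry":0,"rz":0},{"hand":0,"x":0,"y":0,"z":0,"rx":0,"ry":0,"rz":0},{"hand":0,"x":0.0,"y":0,"z":0,"rx":0,"ry":0,"rz":0},{"hand":0,"x":0,"y":0,"z":0,"rx":0,"ry":0,"rz":0},{"hand":0,"x":0,"y":0,"z":0,"rx":0,"ry":0,"rz":0}]'
python3 plan.py
```

```text
time_s: 8.25
eef_pos: [0.6239, 0.1537, 0.0794]
ee_rot: [0.845, 1.4, -0.845]
ft_force: [2.7, -2.5, 3.3]
grip_width: 0.0298
t8.25 pos [623.9 153.7  79.4] h-62.2 tilt0.01 q6 65.6 F [ 2.7 -2.5  3.3] T [-0.653 -0.474  0.213] e6 0.227 w29.8
time_s: 8.75
eef_pos: [0.6239, 0.1537, 0.0795]
ee_rot: [0.846, 1.4, -0.846]
ft_force: [2.7, -1.6, 4.1]
grip_width: 0.0296
t8.75 pos [623.9 153.7  79.5] h-62.3 tilt0.01 q6 65.7 F [ 2.7 -1.6  4.1] T [-0.62  -0.443  0.281] e6 0.241 w29.6
```

```bash
cat > avg.py <<'E'
from h import *
import sys
T=[];E=[];F=[]
for i in range(int(sys.argv[1]) if len(sys.argv)>1 else 6):
    read_camera('side');s=sense();T.append(s['torque'][2]);E.append(s['joint_efforts'][5]);F.append(s['ft_force'])
print('Tz',np.round(T,3),'mean %.3f +-%.3f'%(np.mean(T),np.std(T)/np.sqrt(len(T))),'e6 mean %.3f'%np.mean(E),np.round(E,3),'F',np.round(np.mean(F,0),1))
E
python3 avg.py 6; python3 plan.py
```

```text
Tz [0.205 0.275 0.27  0.228 0.32  0.247] mean 0.258 +-0.015 e6 mean 0.242 [0.242 0.242 0.242 0.243 0.243 0.243] F [ 2.5 -2.6  4. ]
t9.05 pos [623.9 153.6  79.5] h-62.3 tilt0.01 q6 65.7 F [ 2.7 -2.4  4. ] T [-0.63  -0.49   0.247] e6 0.243 w29.8
```

```bash
python3 -m pendant '[{"hand":0,"x":-0.02,"y":0,"z":0.03,"rx":3.5,"ry":0,"rz":0},{"hand":0,"x":0,"y":0,"z":0,"rx":3.5,"ry":0,"rz":0},{"hand":0,"x":0.0,"y":0,"z":0,"rx":0,"ry":0,"rz":0},{"hand":0,"x":0,"y":0,"z":0,"rx":0,"ry":0,"rz":0},{"hand":0,"x":0,"y":0,"z":0,"rx":0,"ry":0,"rz":0}]'
python3 avg.py 8; python3 plan.py
```

```text
time_s: 9.55
eef_pos: [0.6239, 0.1535, 0.0794]
ee_rot: [0.938, 1.36, -0.938]
ft_force: [3.0, -1.4, 2.1]
grip_width: 0.0297
Tz [0.25  0.322 0.279 0.285 0.273 0.243 0.283 0.287] mean 0.278 +-0.008 e6 mean 0.273 [0.266 0.268 0.271 0.273 0.275 0.276 0.278 0.278] F [ 2.7 -1.2  2.1]
t9.95 pos [623.9 153.5  79.4] h-69.3 tilt0.02 q6 72.7 F [2.4 0.2 1.7] T [-0.263 -0.509  0.287] e6 0.278 w29.9
```

```bash
python3 -m pendant '[{"hand":0,"x":0,"y":0,"z":0,"rx":2,"ry":0,"rz":0},{"hand":0,"x":0,"y":0,"z":0,"rx":2,"ry":0,"rz":0},{"hand":0,"x":0.0,"y":0,"z":0,"rx":0,"ry":0,"rz":0},{"hand":0,"x":0,"y":0,"z":0,"rx":0,"ry":0,"rz":0},{"hand":0,"x":0,"y":0,"z":0,"rx":0,"ry":0,"rz":0}]'
python3 avg.py 8; python3 plan.py
```

```text
time_s: 10.45
eef_pos: [0.6239, 0.1534, 0.0794]
ee_rot: [0.991, 1.334, -0.991]
ft_force: [3.1, -0.7, 0.2]
grip_width: 0.0294
Tz [0.26  0.293 0.266 0.326 0.249 0.329 0.35  0.358] mean 0.304 +-0.014 e6 mean 0.300 [0.296 0.297 0.299 0.3   0.301 0.302 0.303 0.304] F [ 2.8 -0.5 -0. ]
t10.85 pos [623.9 153.4  79.4] h-73.3 tilt0.02 q6 76.7 F [ 2.7 -0.4 -0.7] T [-0.311 -0.499  0.358] e6 0.304 w29.5
```

```bash
python3 -m pendant '[{"hand":5,"x":0,"y":0,"z":0,"rx":0,"ry":0,"rz":0},{"hand":5,"x":0,"y":0,"z":0,"rx":0,"ry":0,"rz":0},{"hand":5,"x":-1.5,"y":0,"z":0,"rx":0,"ry":0,"rz":0},{"hand":5,"x":-1.5,"y":0,"z":0,"rx":-8.5,"ry":0,"rz":0},{"hand":5,"x":-1.5,"y":0,"z":0,"rx":-8.5,"ry":0,"rz":0}]'
python3 plan.py .4978 .0606 .118 84 18 5
```

```text
time_s: 11.35
eef_pos: [0.624, 0.1535, 0.1262]
ee_rot: [0.762, 1.433, -0.761]
ft_force: [0.9, -0.1, 0.3]
grip_width: 0.0503
t11.35 pos [624.  153.5 126.2] h-56.0 tilt0.03 q6 59.4 F [ 0.9 -0.1  0.3] T [0.034 0.029 0.01 ] e6 2.071 w50.3
step cm 0.8717355184634545 deg 7.776201665209523
[{"hand":5.0,"x":0.05,"y":-0.87,"z":0.04,"rx":-7.78,"ry":0,"rz":0},{"hand":5.0,"x":0.05,"y":-0.87,"z":-0.08,"rx":-7.78,"ry":0,"rz":0},{"hand":5.0,"x":0.05,"y":-0.85,"z":-0.2,"rx":-7.78,"ry":0,"rz":0},{"hand":5.0,"x":0.05,"y":-0.81,"z":-0.31,"rx":-7.78,"ry":0,"rz":0},{"hand":5.0,"x":0.05,"y":-0.76,"z":-0.42,"rx":-7.78,"ry":0,"rz":0}]
[{"hand":5.0,"x":0.05,"y":-0.7,"z":-0.52,"rx":-7.78,"ry":0,"rz":0},{"hand":5.0,"x":0.05,"y":-0.62,"z":-0.61,"rx":-7.78,"ry":0,"rz":0},{"hand":5.0,"x":0.05,"y":-0.53,"z":-0.69,"rx":-7.78,"ry":0,"rz":0},{"hand":5.0,"x":0.05,"y":-0.44,"z":-0.75,"rx":-7.78,"ry":0,"rz":0},{"hand":5.0,"x":0.05,"y":-0.33,"z":-0.81,"rx":-7.78,"ry":0,"rz":0}]
[{"hand":5.0,"x":0.05,"y":-0.22,"z":-0.84,"rx":-7.78,"ry":0,"rz":0},{"hand":5.0,"x":0.05,"y":-0.1,"z":-0.86,"rx":-7.78,"ry":0,"rz":0},{"hand":5.0,"x":0.05,"y":0.02,"z":-0.87,"rx":-7.78,"ry":0,"rz":0},{"hand":5.0,"x":0.05,"y":0.13,"z":-0.86,"rx":-7.78,"ry":0,"rz":0},{"hand":5.0,"x":0.05,"y":0.25,"z":-0.83,"rx":-7.78,"ry":0,"rz":0}]
[{"hand":5.0,"x":0.05,"y":0.36,"z":-0.79,"rx":-7.78,"ry":0,"rz":0},{"hand":5.0,"x":0.05,"y":0.46,"z":-0.74,"rx":-7.78,"ry":0,"rz":0},{"hand":5.0,"x":0.05,"y":0.56,"z":-0.67,"rx":-7.78,"ry":0,"rz":0}]
```

```bash
python3 -m pendant '[{"hand":5,"x":0.05,"y":-0.87,"z":0.04,"rx":-7.78,"ry":0,"rz":0},{"hand":5,"x":0.05,"y":-0.87,"z":-0.08,"rx":-7.78,"ry":0,"rz":0},{"hand":5,"x":0.05,"y":-0.85,"z":-0.2,"rx":-7.78,"ry":0,"rz":0},{"hand":5,"x":0.05,"y":-0.81,"z":-0.31,"rx":-7.78,"ry":0,"rz":0},{"hand":5,"x":0.05,"y":-0.76,"z":-0.42,"rx":-7.78,"ry":0,"rz":0}]' >/dev/null
python3 -m pendant '[{"hand":5,"x":0.05,"y":-0.7,"z":-0.52,"rx":-7.78,"ry":0,"rz":0},{"hand":5,"x":0.05,"y":-0.62,"z":-0.61,"rx":-7.78,"ry":0,"rz":0},{"hand":5,"x":0.05,"y":-0.53,"z":-0.69,"rx":-7.78,"ry":0,"rz":0},{"hand":5,"x":0.05,"y":-0.44,"z":-0.75,"rx":-7.78,"ry":0,"rz":0},{"hand":5,"x":0.05,"y":-0.33,"z":-0.81,"rx":-7.78,"ry":0,"rz":0}]' >/dev/null
python3 -m pendant '[{"hand":5,"x":0.05,"y":-0.22,"z":-0.84,"rx":-7.78,"ry":0,"rz":0},{"hand":5,"x":0.05,"y":-0.1,"z":-0.86,"rx":-7.78,"ry":0,"rz":0},{"hand":5,"x":0.05,"y":0.02,"z":-0.87,"rx":-7.78,"ry":0,"rz":0},{"hand":5,"x":0.05,"y":0.13,"z":-0.86,"rx":-7.78,"ry":0,"rz":0},{"hand":5,"x":0.05,"y":0.25,"z":-0.83,"rx":-7.78,"ry":0,"rz":0}]' >/dev/null
python3 -m pendant '[{"hand":5,"x":0.05,"y":0.36,"z":-0.79,"rx":-7.78,"ry":0,"rz":0},{"hand":5,"x":0.05,"y":0.46,"z":-0.74,"rx":-7.78,"ry":0,"rz":0},{"hand":5,"x":0.05,"y":0.56,"z":-0.67,"rx":-7.78,"ry":0,"rz":0},{"hand":5,"x":0,"y":0,"z":0,"rx":0,"ry":0,"rz":0},{"hand":5,"x":0,"y":0,"z":0,"rx":0,"ry":0,"rz":0}]'
python3 plan.py .4978 .0606 .083 84 5 5
python3 - <<'E'
from h import *
a,d=read_camera('side')
crop('side',a,210,190,330,300,6,'pics/side3c.png')
E
python3 plan.py
```

```text
time_s: 13.35
eef_pos: [0.4977, 0.0613, 0.1164]
ee_rot: [-1.126, 1.26, 1.125]
ft_force: [-0.3, -0.1, 0.1]
grip_width: 0.0499
t13.35 pos [497.7  61.3 116.4] h83.5 tilt0.06 q6 -89.9 F [-0.3 -0.1  0.1] T [ 0.088 -0.162  0.001] e6 -0.186 w49.9
step cm 0.6673380570342299 deg 0.09789795884835825
[{"hand":5.0,"x":0.67,"y":-0.0,"z":-0.01,"rx":-0.1,"ry":0,"rz":0},{"hand":5.0,"x":0.67,"y":-0.0,"z":-0.01,"rx":-0.1,"ry":0,"rz":0},{"hand":5.0,"x":0.67,"y":-0.0,"z":-0.01,"rx":-0.1,"ry":0,"rz":0},{"hand":5.0,"x":0.67,"y":-0.0,"z":-0.01,"rx":-0.1,"ry":0,"rz":0},{"hand":5.0,"x":0.67,"y":-0.0,"z":-0.01,"rx":-0.1,"ry":0,"rz":0}]
t13.40 pos [497.8  61.4 116.2] h83.5 tilt0.06 q6 -89.9 F [-0.   0.1 -0.8] T [ 0.02  -0.2    0.002] e6 -0.023 w50.0
```

View pics/side3c.png

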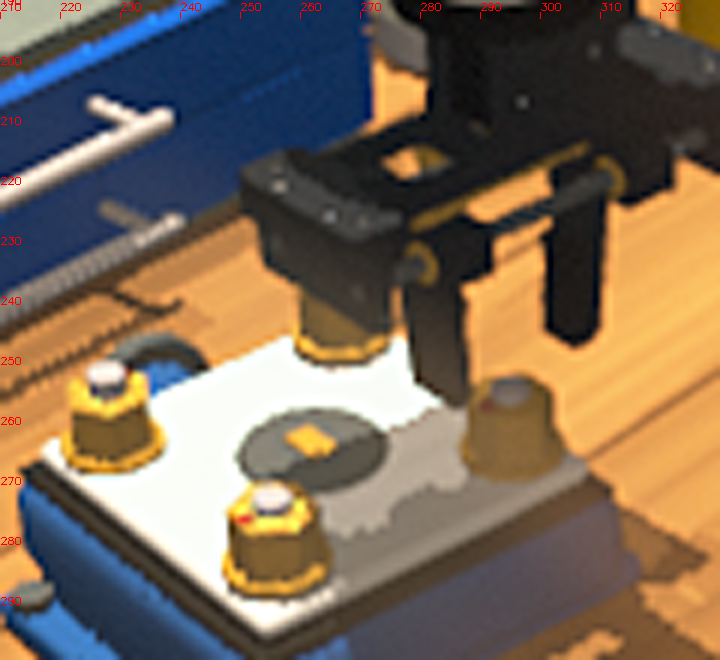

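```bash
python3 -m pendant '[{"hand":5,"x":1.1,"y":0,"z":-0.05,"rx":0,"ry":0,"rz":0},{"hand":5,"x":1.1,"y":0,"z":0,"rx":0,"ry":0,"rz":0},{"hand":5,"x":1.1,"y":0,"z":0,"rx":0,"ry":0,"rz":0},{"hand":5,"x":0,"y":0,"z":0,"rx":0,"ry":0,"rz":0},{"hand":5,"x":0,"y":0,"z":0,"rx":0,"ry":0,"rz":0}]'
python3 -m pendant '[{"hand":0,"x":0,"y":0,"z":0,"rx":0,"ry":0,"rz":0},{"hand":0,"x":0,"y":0,"z":0,"rx":0,"ry":0,"rz":0},{"hand":0,"x":0,"y":0,"z":0,"rx":0,"ry":0,"rz":0},{"hand":0,"x":0,"y":0,"z":0,"rx":0,"ry":0,"rz":0},{"hand":0,"x":0,"y":0,"z":0,"rx":0,"ry":0,"rz":0}]'
python3 plan.py
```

```text
time_s: 13.9
eef_pos: [0.4972, 0.0608, 0.0822]
ee_rot: [-1.128, 1.26, 1.129]
ft_force: [-0.0, 1.0, -0.2]
grip_width: 0.05
time_s: 14.4
eef_pos: [0.4974, 0.0606, 0.0828]
ee_rot: [-1.129, 1.259, 1.128]
ft_force: [-0.1, -0.6, 1.2]
grip_width: 0.0296
t14.40 pos [497.4  60.6  82.8] h83.7 tilt0.03 q6 -90.2 F [-0.1 -0.6  1.2] T [-0.187 -0.073  0.059] e6 0.014 w29.6
```

```bash
python3 -m pendant '[{"hand":0,"x":0.02,"y":0,"z":0,"rx":5,"ry":0,"rz":0},{"hand":0,"x":0.027,"y":0,"z":0,"rx":8,"ry":0,"rz":0},{"hand":0,"x":0.027,"y":0,"z":0,"rx":8,"ry":0,"rz":0},{"hand":0,"x":0.027,"y":0,"z":0,"rx":8,"ry":0,"rz":0},{"hand":0,"x":0.027,"y":0,"z":0,"rx":8,"ry":0,"rz":0}]'
python3 plan.py
python3 -m pendant '[{"hand":0,"x":0.027,"y":0,"z":0,"rx":8,"ry":0,"rz":0},{"hand":0,"x":0.027,"y":0,"z":0,"rx":8,"ry":0,"rz":0},{"hand":0,"x":0.027,"y":0,"z":0,"rx":8,"ry":0,"rz":0},{"hand":0,"x":0.027,"y":0,"z":0,"rx":8,"ry":0,"rz":0},{"hand":0,"x":0,"y":0,"z":0,"rx":0,"ry":0,"rz":0}]'
python3 plan.py
```

```text
time_s: 14.9
eef_pos: [0.4976, 0.0609, 0.0816]
ee_rot: [-0.633, 1.475, 0.633]
ft_force: [-0.7, 2.2, 2.6]
grip_width: 0.0296
t14.90 pos [497.6  60.9  81.6] h46.4 tilt0.06 q6 -52.9 F [-0.7  2.2  2.6] T [ 0.227 -0.213  0.048] e6 -1.786 w29.6
time_s: 15.4
eef_pos: [0.4978, 0.0611, 0.0805]
ee_rot: [-0.201, 1.56, 0.201]
ft_force: [2.6, 3.2, 2.5]
grip_width: 0.0297
t15.40 pos [497.8  61.1  80.5] h14.7 tilt0.10 q6 -21.1 F [2.6 3.2 2.5] T [ 0.458 -0.578 -0.039] e6 1.473 w29.7
```

```bash
python3 -m pendant '[{"hand":0,"x":0.017,"y":0,"z":0.05,"rx":5,"ry":0,"rz":0},{"hand":0,"x":0.017,"y":0,"z":0,"rx":5,"ry":0,"rz":0},{"hand":0,"x":0.017,"y":0,"z":0,"rx":5,"ry":0,"rz":0},{"hand":0,"x":0.017,"y":0,"z":0,"rx":5,"ry":0,"rz":0},{"hand":0,"x":0.017,"y":0,"z":0,"rx":5,"ry":0,"rz":0}]'
python3 plan.py
python3 -m pendant '[{"hand":0,"x":0.017,"y":0,"z":0,"rx":5,"ry":0,"rz":0},{"hand":0,"x":0.017,"y":0,"z":0,"rx":5,"ry":0,"rz":0},{"hand":0,"x":0.017,"y":0,"z":0,"rx":5,"ry":0,"rz":0},{"hand":0,"x":0,"y":0,"z":0,"rx":0,"ry":0,"rz":0},{"hand":0,"x":0,"y":0,"z":0,"rx":0,"ry":0,"rz":0}]'
python3 avg.py 4; python3 plan.py
```

```text
time_s: 15.9
eef_pos: [0.4981, 0.0611, 0.0797]
ee_rot: [0.14, 1.565, -0.14]
ft_force: [0.7, 2.3, 3.3]
grip_width: 0.0299
t15.90 pos [498.1  61.1  79.7] h-10.2 tilt0.07 q6 3.8 F [0.7 2.3 3.3] T [ 0.321 -0.283  0.037] e6 -1.099 w29.9
time_s: 16.4
eef_pos: [0.4982, 0.061, 0.0792]
ee_rot: [0.343, 1.542, -0.342]
ft_force: [3.2, 2.7, 3.5]
grip_width: 0.0298
Tz [0.032 0.054 0.02  0.03 ] mean 0.034 +-0.006 e6 mean -0.007 [ 0.004 -0.015 -0.013 -0.006] F [3.3 2.9 4.7]
t16.60 pos [498.2  61.   79.2] h-25.2 tilt0.08 q6 18.7 F [3.7 3.5 5.2] T [ 0.491 -0.676  0.03 ] e6 -0.006 w29.7
```

```bash
python3 -m pendant '[{"hand":0,"x":0,"y":0,"z":0.05,"rx":5,"ry":0,"rz":0},{"hand":0,"x":0.017,"y":0,"z":0,"rx":5,"ry":0,"rz":0},{"hand":0,"x":0,"y":0,"z":0,"rx":0,"ry":0,"rz":0},{"hand":0,"x":0,"y":0,"z":0,"rx":0,"ry":0,"rz":0},{"hand":0,"x":0,"y":0,"z":0,"rx":0,"ry":0,"rz":0}]'
python3 avg.py 4; python3 plan.py
python3 -m pendant '[{"hand":0,"x":0.01,"y":0,"z":0,"rx":5,"ry":0,"rz":0},{"hand":0,"x":0.01,"y":0,"z":0,"rx":5,"ry":0,"rz":0},{"hand":0,"x":0,"y":0,"z":0,"rx":0,"ry":0,"rz":0},{"hand":0,"x":0,"y":0,"z":0,"rx":0,"ry":0,"rz":0},{"hand":0,"x":0,"y":0,"z":0,"rx":0,"ry":0,"rz":0}]'
python3 avg.py 4; python3 plan.py
```

```text
time_s: 17.1
eef_pos: [0.4983, 0.0609, 0.079]
ee_rot: [0.481, 1.516, -0.48]
ft_force: [1.9, 4.4, 6.5]
grip_width: 0.0296
Tz [0.017 0.07  0.02  0.089] mean 0.049 +-0.016 e6 mean 0.068 [0.068 0.068 0.068 0.068] F [1.9 4.6 6.7]
t17.30 pos [498.3  60.9  79. ] h-35.2 tilt0.03 q6 28.7 F [2.4 4.4 6.1] T [ 0.642 -0.416  0.089] e6 0.068 w29.7
time_s: 17.8
eef_pos: [0.4984, 0.0608, 0.0789]
ee_rot: [0.616, 1.481, -0.616]
ft_force: [1.6, 4.1, 6.3]
grip_width: 0.0298
Tz [0.12  0.183 0.19  0.136] mean 0.157 +-0.015 e6 mean 0.149 [0.149 0.149 0.149 0.149] F [1.7 3.7 8.1]
t18.00 pos [498.4  60.8  78.9] h-45.2 tilt0.04 q6 38.7 F [2.  3.4 8.2] T [ 0.536 -0.308  0.136] e6 0.149 w29.7
```

```bash
python3 -m pendant '[{"hand":0,"x":-0.07,"y":0,"z":0,"rx":4,"ry":0,"rz":0},{"hand":0,"x":0,"y":0,"z":0,"rx":5,"ry":0,"rz":0},{"hand":0,"x":0,"y":0,"z":0,"rx":5,"ry":0,"rz":0},{"hand":0,"x":0,"y":0,"z":0,"rx":0,"ry":0,"rz":0},{"hand":0,"x":0,"y":0,"z":0,"rx":0,"ry":0,"rz":0}]'
python3 avg.py 8; python3 plan.py
```

```text
time_s: 18.5
eef_pos: [0.4984, 0.0607, 0.079]
ee_rot: [0.805, 1.416, -0.804]
ft_force: [4.7, 3.4, 0.6]
grip_width: 0.0298
Tz [0.187 0.192 0.171 0.133 0.242 0.125 0.187 0.207] mean 0.180 +-0.013 e6 mean 0.190 [0.2   0.19  0.188 0.188 0.188 0.188 0.188 0.188] F [ 4.9  3.  -0.1]
t18.90 pos [498.4  60.7  79. ] h-59.2 tilt0.03 q6 52.7 F [ 5.3  3.9 -0.5] T [ 0.487 -0.811  0.207] e6 0.188 w29.9
```

```bash
python3 -m pendant '[{"hand":0,"x":0.01,"y":0,"z":0.05,"rx":4,"ry":0,"rz":0},{"hand":0,"x":0,"y":0,"z":0,"rx":4,"ry":0,"rz":0},{"hand":0,"x":0,"y":0,"z":0,"rx":0,"ry":0,"rz":0},{"hand":0,"x":0,"y":0,"z":0,"rx":0,"ry":0,"rz":0},{"hand":0,"x":0,"y":0,"z":0,"rx":0,"ry":0,"rz":0}]'
python3 avg.py 8; python3 plan.py
```

```text
time_s: 19.4
eef_pos: [0.4985, 0.0606, 0.0789]
ee_rot: [0.911, 1.372, -0.91]
ft_force: [3.5, 5.6, 1.7]
grip_width: 0.0299
Tz [0.22  0.235 0.26  0.295 0.282 0.261 0.241 0.252] mean 0.256 +-0.008 e6 mean 0.261 [0.261 0.261 0.261 0.261 0.261 0.261 0.261 0.261] F [3.8 5.  1.4]
t19.80 pos [498.5  60.6  78.9] h-67.2 tilt0.03 q6 60.7 F [3.9 4.5 0.6] T [ 0.84  -0.605  0.252] e6 0.261 w29.8
```

```bash
python3 -m pendant '[{"hand":0,"x":0,"y":0.05,"z":-0.05,"rx":2.5,"ry":0,"rz":0},{"hand":0,"x":0,"y":0,"z":0,"rx":2.5,"ry":0,"rz":0},{"hand":0,"x":0,"y":0,"z":0,"rx":0,"ry":0,"rz":0},{"hand":0,"x":0,"y":0,"z":0,"rx":0,"ry":0,"rz":0},{"hand":0,"x":0,"y":0,"z":0,"rx":0,"ry":0,"rz":0}]'
python3 avg.py 8; python3 plan.py
```

```text
time_s: 20.3
eef_pos: [0.4986, 0.0607, 0.0789]
ee_rot: [0.977, 1.341, -0.978]
ft_force: [1.3, -1.1, 1.2]
grip_width: 0.03
Tz [0.332 0.339 0.218 0.323 0.35  0.332 0.338 0.317] mean 0.319 +-0.014 e6 mean 0.308 [0.305 0.309 0.303 0.304 0.307 0.31  0.311 0.312] F [ 1.3 -1.6  0.3]
t20.70 pos [498.6  60.7  78.9] h-72.2 tilt0.04 q6 65.8 F [ 1.8 -2.   0.9] T [-0.489 -0.22   0.317] e6 0.312 w30.1
```

```bash
python3 -m pendant '[{"hand":5,"x":0,"y":0,"z":0,"rx":0,"ry":0,"rz":0},{"hand":5,"x":0,"y":0,"z":0,"rx":0,"ry":0,"rz":0},{"hand":5,"x":-1.5,"y":0,"z":0,"rx":0,"ry":0,"rz":0},{"hand":5,"x":-1.5,"y":0,"z":0,"rx":-8.5,"ry":0,"rz":0},{"hand":5,"x":-1.2,"y":0,"z":0,"rx":-8.5,"ry":0,"rz":0}]'
python3 plan.py .5148 .1698 .116 77 16 5
```

```text
time_s: 21.2
eef_pos: [0.4985, 0.0611, 0.1216]
ee_rot: [0.748, 1.439, -0.748]
ft_force: [-0.0, -0.2, 0.3]
grip_width: 0.05
t21.20 pos [498.5  61.1 121.6] h-54.9 tilt0.04 q6 48.5 F [-0.  -0.2  0.3] T [0.015 0.006 0.047] e6 2.071 w50.0
step cm 0.6876399858407303 deg 8.246080755325712
[{"hand":5.0,"x":0.04,"y":0.47,"z":-0.5,"rx":-8.25,"ry":0,"rz":0},{"hand":5.0,"x":0.04,"y":0.54,"z":-0.42,"rx":-8.25,"ry":0,"rz":0},{"hand":5.0,"x":0.04,"y":0.6,"z":-0.34,"rx":-8.25,"ry":0,"rz":0},{"hand":5.0,"x":0.04,"y":0.64,"z":-0.25,"rx":-8.25,"ry":0,"rz":0},{"hand":5.0,"x":0.04,"y":0.67,"z":-0.16,"rx":-8.25,"ry":0,"rz":0}]
[{"hand":5.0,"x":0.04,"y":0.68,"z":-0.06,"rx":-8.25,"ry":0,"rz":0},{"hand":5.0,"x":0.04,"y":0.69,"z":0.04,"rx":-8.25,"ry":0,"rz":0},{"hand":5.0,"x":0.04,"y":0.67,"z":0.13,"rx":-8.25,"ry":0,"rz":0},{"hand":5.0,"x":0.04,"y":0.65,"z":0.23,"rx":-8.25,"ry":0,"rz":0},{"hand":5.0,"x":0.04,"y":0.61,"z":0.32,"rx":-8.25,"ry":0,"rz":0}]
[{"hand":5.0,"x":0.04,"y":0.56,"z":0.4,"rx":-8.25,"ry":0,"rz":0},{"hand":5.0,"x":0.04,"y":0.49,"z":0.48,"rx":-8.25,"ry":0,"rz":0},{"hand":5.0,"x":0.04,"y":0.42,"z":0.55,"rx":-8.25,"ry":0,"rz":0},{"hand":5.0,"x":0.04,"y":0.34,"z":0.6,"rx":-8.25,"ry":0,"rz":0},{"hand":5.0,"x":0.04,"y":0.25,"z":0.64,"rx":-8.25,"ry":0,"rz":0}]
[{"hand":5.0,"x":0.04,"y":0.15,"z":0.67,"rx":-8.25,"ry":0,"rz":0}]
```

```bash
python3 -m pendant '[{"hand":5,"x":0.04,"y":0.47,"z":-0.5,"rx":-8.25,"ry":0,"rz":0},{"hand":5,"x":0.04,"y":0.54,"z":-0.42,"rx":-8.25,"ry":0,"rz":0},{"hand":5,"x":0.04,"y":0.6,"z":-0.34,"rx":-8.25,"ry":0,"rz":0},{"hand":5,"x":0.04,"y":0.64,"z":-0.25,"rx":-8.25,"ry":0,"rz":0},{"hand":5,"x":0.04,"y":0.67,"z":-0.16,"rx":-8.25,"ry":0,"rz":0}]' >/dev/null
python3 -m pendant '[{"hand":5,"x":0.04,"y":0.68,"z":-0.06,"rx":-8.25,"ry":0,"rz":0},{"hand":5,"x":0.04,"y":0.69,"z":0.04,"rx":-8.25,"ry":0,"rz":0},{"hand":5,"x":0.04,"y":0.67,"z":0.13,"rx":-8.25,"ry":0,"rz":0},{"hand":5,"x":0.04,"y":0.65,"z":0.23,"rx":-8.25,"ry":0,"rz":0},{"hand":5,"x":0.04,"y":0.61,"z":0.32,"rx":-8.25,"ry":0,"rz":0}]' >/dev/null
python3 -m pendant '[{"hand":5,"x":0.04,"y":0.56,"z":0.4,"rx":-8.25,"ry":0,"rz":0},{"hand":5,"x":0.04,"y":0.49,"z":0.48,"rx":-8.25,"ry":0,"rz":0},{"hand":5,"x":0.04,"y":0.42,"z":0.55,"rx":-8.25,"ry":0,"rz":0},{"hand":5,"x":0.04,"y":0.34,"z":0.6,"rx":-8.25,"ry":0,"rz":0},{"hand":5,"x":0.04,"y":0.25,"z":0.64,"rx":-8.25,"ry":0,"rz":0}]' >/dev/null
python3 -m pendant '[{"hand":5,"x":0.04,"y":0.15,"z":0.67,"rx":-8.25,"ry":0,"rz":0},{"hand":5,"x":0,"y":0,"z":0,"rx":0,"ry":0,"rz":0},{"hand":5,"x":0,"y":0,"z":0,"rx":0,"ry":0,"rz":0},{"hand":5,"x":0,"y":0,"z":0,"rx":0,"ry":0,"rz":0},{"hand":5,"x":0,"y":0,"z":0,"rx":0,"ry":0,"rz":0}]'
python3 plan.py .5148 .1698 .082 77 3 5
python3 - <<'E'
from h import *
a,d=read_camera('side')
crop('side',a,210,190,330,300,6,'pics/side4c.png')
E
```

```text
time_s: 23.2
eef_pos: [0.5155, 0.1693, 0.1147]
ee_rot: [-1.035, 1.311, 1.036]
ft_force: [0.7, -0.2, 0.7]
grip_width: 0.0497
t23.20 pos [515.5 169.3 114.7] h76.6 tilt0.01 q6 -70.8 F [ 0.7 -0.2  0.7] T [ 0.063 -0.156 -0.014] e6 0.027 w49.7
step cm 1.0906076179951 deg 0.12645033477837822
[{"hand":5.0,"x":1.09,"y":0.03,"z":0.01,"rx":-0.13,"ry":0,"rz":0},{"hand":5.0,"x":1.09,"y":0.03,"z":0.01,"rx":-0.13,"ry":0,"rz":0},{"hand":5.0,"x":1.09,"y":0.03,"z":0.01,"rx":-0.13,"ry":0,"rz":0}]
```

View pics/side4c.png

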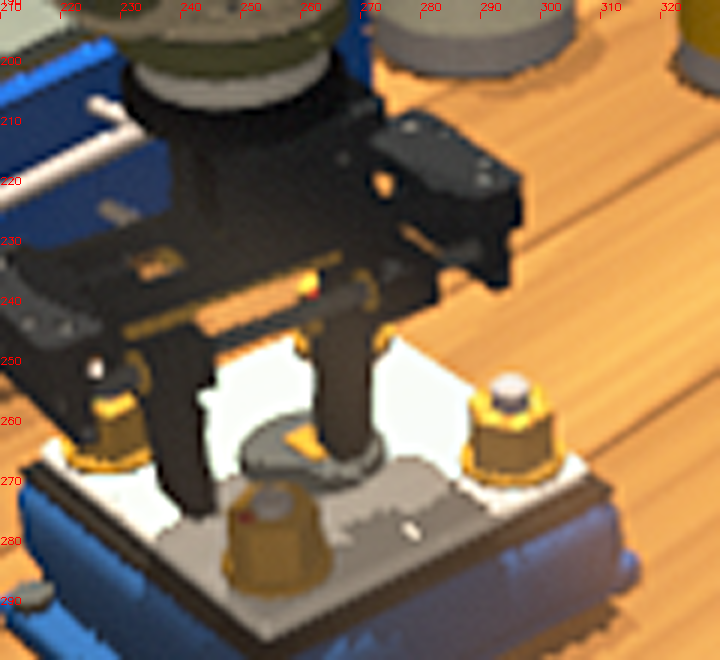

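```bash
python3 -m pendant '[{"hand":5,"x":1.05,"y":0.04,"z":0.03,"rx":0,"ry":0,"rz":0},{"hand":5,"x":1.05,"y":0.04,"z":0,"rx":0,"ry":0,"rz":0},{"hand":5,"x":1.1,"y":0,"z":0,"rx":0,"ry":0,"rz":0},{"hand":5,"x":0,"y":0,"z":0,"rx":0,"ry":0,"rz":0},{"hand":5,"x":0,"y":0,"z":0,"rx":0,"ry":0,"rz":0}]'
python3 -m pendant '[{"hand":0,"x":0,"y":0,"z":0,"rx":0,"ry":0,"rz":0},{"hand":0,"x":0,"y":0,"z":0,"rx":0,"ry":0,"rz":0},{"hand":0,"x":0,"y":0,"z":0,"rx":0,"ry":0,"rz":0},{"hand":0,"x":0,"y":0,"z":0,"rx":0,"ry":0,"rz":0},{"hand":0,"x":0,"y":0,"z":0,"rx":0,"ry":0,"rz":0}]'
python3 plan.py
```

```text
time_s: 23.75
eef_pos: [0.5148, 0.1701, 0.0823]
ee_rot: [-1.037, 1.31, 1.037]
ft_force: [-0.1, 0.2, -0.4]
grip_width: 0.0499
time_s: 24.25
eef_pos: [0.5148, 0.1694, 0.0831]
ee_rot: [-1.038, 1.311, 1.037]
ft_force: [-1.3, -4.7, 2.9]
grip_width: 0.0303
t24.25 pos [514.8 169.4  83.1] h76.7 tilt0.07 q6 -70.8 F [-1.3 -4.7  2.9] T [-0.626  0.103 -0.011] e6 0.011 w30.3
```

```bash
python3 -m pendant '[{"hand":0,"x":0,"y":0,"z":-0.07,"rx":5,"ry":0,"rz":0},{"hand":0,"x":0.027,"y":0,"z":0,"rx":8,"ry":0,"rz":0},{"hand":0,"x":0.027,"y":0,"z":0,"rx":8,"ry":0,"rz":0},{"hand":0,"x":0.027,"y":0,"z":0,"rx":8,"ry":0,"rz":0},{"hand":0,"x":0.027,"y":0,"z":0,"rx":8,"ry":0,"rz":0}]'
python3 plan.py
python3 -m pendant '[{"hand":0,"x":0.027,"y":0,"z":0,"rx":8,"ry":0,"rz":0},{"hand":0,"x":0.027,"y":0,"z":0,"rx":8,"ry":0,"rz":0},{"hand":0,"x":0.027,"y":0,"z":0,"rx":8,"ry":0,"rz":0},{"hand":0,"x":0.027,"y":0,"z":0,"rx":8,"ry":0,"rz":0},{"hand":0,"x":0,"y":0,"z":0,"rx":0,"ry":0,"rz":0}]'
python3 plan.py
```

```text
time_s: 24.75
eef_pos: [0.5147, 0.169, 0.0819]
ee_rot: [-0.539, 1.503, 0.538]
ft_force: [-1.7, -3.0, 1.7]
grip_width: 0.03
t24.75 pos [514.7 169.   81.9] h39.4 tilt0.05 q6 -33.6 F [-1.7 -3.   1.7] T [-0.449  0.022  0.066] e6 -1.784 w30.0
time_s: 25.25
eef_pos: [0.5144, 0.1688, 0.0808]
ee_rot: [-0.104, 1.569, 0.102]
ft_force: [-2.4, -3.9, 2.0]
grip_width: 0.0292
t25.25 pos [514.4 168.8  80.8] h7.5 tilt0.08 q6 -1.7 F [-2.4 -3.9  2. ] T [-0.743  0.288  0.014] e6 1.273 w29.2
```

```bash
python3 -m pendant '[{"hand":0,"x":0.01,"y":-0.07,"z":-0.05,"rx":5,"ry":0,"rz":0},{"hand":0,"x":0.015,"y":0,"z":0,"rx":5,"ry":0,"rz":0},{"hand":0,"x":0.017,"y":0,"z":0,"rx":5,"ry":0,"rz":0},{"hand":0,"x":0.017,"y":0,"z":0,"rx":5,"ry":0,"rz":0},{"hand":0,"x":0.017,"y":0,"z":0,"rx":5,"ry":0,"rz":0}]'
python3 plan.py
python3 -m pendant '[{"hand":0,"x":0.017,"y":0,"z":0,"rx":5,"ry":0,"rz":0},{"hand":0,"x":0.017,"y":0,"z":0,"rx":5,"ry":0,"rz":0},{"hand":0,"x":0.017,"y":0,"z":0,"rx":5,"ry":0,"rz":0},{"hand":0,"x":0,"y":0,"z":0,"rx":0,"ry":0,"rz":0},{"hand":0,"x":0,"y":0,"z":0,"rx":0,"ry":0,"rz":0}]'
python3 avg.py 4; python3 plan.py
```

```text
time_s: 25.75
eef_pos: [0.5141, 0.1687, 0.08]
ee_rot: [0.239, 1.558, -0.239]
ft_force: [-2.3, -0.5, 1.4]
grip_width: 0.0295
t25.75 pos [514.1 168.7  80. ] h-17.5 tilt0.01 q6 23.2 F [-2.3 -0.5  1.4] T [-0.066  0.173  0.01 ] e6 -1.105 w29.5
time_s: 26.25
eef_pos: [0.514, 0.1687, 0.0795]
ee_rot: [0.439, 1.526, -0.439]
ft_force: [-6.0, 0.7, 4.1]
grip_width: 0.0301
Tz [-0.005  0.086  0.043  0.02 ] mean 0.036 +-0.017 e6 mean 0.013 [ 0.035 -0.014  0.011  0.02 ] F [-5.1  0.6  5.5]
t26.45 pos [514.  168.7  79.5] h-32.2 tilt0.04 q6 37.9 F [-4.7  0.1  5.8] T [0.028 0.749 0.02 ] e6 0.020 w29.5
```

```bash
python3 -m pendant '[{"hand":0,"x":0,"y":-0.05,"z":-0.08,"rx":5,"ry":0,"rz":0},{"hand":0,"x":0.012,"y":0,"z":0,"rx":5,"ry":0,"rz":0},{"hand":0,"x":0,"y":0,"z":0,"rx":0,"ry":0,"rz":0},{"hand":0,"x":0,"y":0,"z":0,"rx":0,"ry":0,"rz":0},{"hand":0,"x":0,"y":0,"z":0,"rx":0,"ry":0,"rz":0}]'
python3 avg.py 4; python3 plan.py
python3 -m pendant '[{"hand":0,"x":0,"y":0,"z":0,"rx":5,"ry":0,"rz":0},{"hand":0,"x":0,"y":0,"z":0,"rx":5,"ry":0,"rz":0},{"hand":0,"x":0,"y":0,"z":0,"rx":0,"ry":0,"rz":0},{"hand":0,"x":0,"y":0,"z":0,"rx":0,"ry":0,"rz":0},{"hand":0,"x":0,"y":0,"z":0,"rx":0,"ry":0,"rz":0}]'
python3 avg.py 6; python3 plan.py
```

```text
time_s: 26.95
eef_pos: [0.5137, 0.1687, 0.0794]
ee_rot: [0.576, 1.492, -0.575]
ft_force: [-1.0, 2.3, 3.8]
grip_width: 0.0297
Tz [0.04  0.151 0.072 0.132] mean 0.099 +-0.022 e6 mean 0.057 [0.053 0.057 0.062 0.056] F [0.7 1.8 5.4]
t27.15 pos [513.8 168.7  79.4] h-42.2 tilt0.07 q6 48.0 F [0.1 1.8 5.2] T [ 0.283 -0.277  0.132] e6 0.056 w30.0
time_s: 27.65
eef_pos: [0.5137, 0.1688, 0.0794]
ee_rot: [0.712, 1.45, -0.711]
ft_force: [0.3, 3.4, 5.3]
grip_width: 0.03
Tz [0.162 0.198 0.132 0.166 0.237 0.148] mean 0.174 +-0.014 e6 mean 0.162 [0.162 0.162 0.162 0.162 0.162 0.162] F [0.6 2.7 5.5]
t27.95 pos [513.6 168.8  79.4] h-52.2 tilt0.06 q6 58.0 F [0.4 3.2 5.3] T [ 0.245 -0.182  0.148] e6 0.162 w29.6
```

```bash
python3 -m pendant '[{"hand":0,"x":-0.05,"y":0,"z":0,"rx":5,"ry":0,"rz":0},{"hand":0,"x":0,"y":0,"z":0,"rx":5,"ry":0,"rz":0},{"hand":0,"x":0,"y":0,"z":0,"rx":0,"ry":0,"rz":0},{"hand":0,"x":0,"y":0,"z":0,"rx":0,"ry":0,"rz":0},{"hand":0,"x":0,"y":0,"z":0,"rx":0,"ry":0,"rz":0}]'
python3 avg.py 6; python3 plan.py
```

```text
time_s: 28.45
eef_pos: [0.5135, 0.1688, 0.0794]
ee_rot: [0.844, 1.401, -0.843]
ft_force: [2.8, 3.7, -1.5]
grip_width: 0.0293
Tz [0.243 0.207 0.236 0.267 0.21  0.212] mean 0.229 +-0.009 e6 mean 0.197 [0.197 0.197 0.197 0.197 0.197 0.197] F [ 3.   4.3 -1.2]
t28.75 pos [513.5 168.8  79.4] h-62.1 tilt0.03 q6 67.8 F [ 3.5  4.2 -1.6] T [ 0.583 -0.617  0.212] e6 0.197 w29.7
```

```bash
python3 -m pendant '[{"hand":0,"x":0.02,"y":0,"z":0,"rx":3.5,"ry":0,"rz":0},{"hand":0,"x":0,"y":0,"z":0,"rx":3.5,"ry":0,"rz":0},{"hand":0,"x":0,"y":0,"z":0,"rx":0,"ry":0,"rz":0},{"hand":0,"x":0,"y":0,"z":0,"rx":0,"ry":0,"rz":0},{"hand":0,"x":0,"y":0,"z":0,"rx":0,"ry":0,"rz":0}]'
python3 avg.py 8; python3 plan.py
```

```text
time_s: 29.25
eef_pos: [0.5135, 0.1689, 0.0794]
ee_rot: [0.937, 1.36, -0.936]
ft_force: [2.1, 4.0, 0.6]
grip_width: 0.0296
Tz [0.248 0.295 0.22  0.297 0.247 0.26  0.229 0.25 ] mean 0.256 +-0.009 e6 mean 0.262 [0.262 0.262 0.262 0.262 0.262 0.262 0.262 0.262] F [2.4 4.6 0.5]
t29.65 pos [513.5 168.9  79.4] h-69.1 tilt0.04 q6 74.8 F [1.9 5.4 1.2] T [ 0.613 -0.407  0.25 ] e6 0.262 w30.0
```

```bash
python3 -m pendant '[{"hand":0,"x":0,"y":0.03,"z":-0.05,"rx":2.5,"ry":0,"rz":0},{"hand":0,"x":0,"y":0,"z":0,"rx":2.5,"ry":0,"rz":0},{"hand":0,"x":0,"y":0,"z":0,"rx":0,"ry":0,"rz":0},{"hand":0,"x":0,"y":0,"z":0,"rx":0,"ry":0,"rz":0},{"hand":0,"x":0,"y":0,"z":0,"rx":0,"ry":0,"rz":0}]'
python3 avg.py 8; python3 plan.py
```

```text
time_s: 30.15
eef_pos: [0.5135, 0.169, 0.0794]
ee_rot: [1.003, 1.327, -1.003]
ft_force: [0.8, 0.7, 1.1]
grip_width: 0.0297
Tz [0.374 0.328 0.273 0.295 0.29  0.319 0.311 0.342] mean 0.316 +-0.011 e6 mean 0.302 [0.297 0.302 0.295 0.299 0.303 0.305 0.307 0.308] F [ 2.4 -0.1  0.1]
t30.55 pos [513.5 169.1  79.4] h-74.2 tilt0.02 q6 80.1 F [ 2.5 -1.   0.2] T [-0.257 -0.379  0.342] e6 0.308 w29.9
```

```bash
python3 -m pendant '[{"hand":5,"x":0,"y":0,"z":0,"rx":0,"ry":0,"rz":0},{"hand":5,"x":0,"y":0,"z":0,"rx":0,"ry":0,"rz":0},{"hand":5,"x":-1.5,"y":0,"z":0,"rx":0,"ry":0,"rz":0},{"hand":5,"x":-1.5,"y":0,"z":0,"rx":-8.5,"ry":0,"rz":0},{"hand":5,"x":-1.2,"y":0,"z":0,"rx":-8.5,"ry":0,"rz":0}]'
python3 plan.py .6085 .0448 .116 80.5 17 5
```

```text
time_s: 31.05
eef_pos: [0.5132, 0.1693, 0.122]
ee_rot: [0.775, 1.429, -0.775]
ft_force: [-0.7, 1.0, -0.1]
grip_width: 0.0499
t31.05 pos [513.2 169.3 122. ] h-56.9 tilt0.03 q6 62.7 F [-0.7  1.  -0.1] T [-0.01  -0.022  0.093] e6 2.071 w49.9
step cm 0.9228457156568731 deg 8.084679818904373
[{"hand":5.0,"x":0.04,"y":0.07,"z":0.92,"rx":-8.08,"ry":0,"rz":0},{"hand":5.0,"x":0.04,"y":-0.06,"z":0.92,"rx":-8.08,"ry":0,"rz":0},{"hand":5.0,"x":0.04,"y":-0.19,"z":0.9,"rx":-8.08,"ry":0,"rz":0},{"hand":5.0,"x":0.04,"y":-0.31,"z":0.87,"rx":-8.08,"ry":0,"rz":0},{"hand":5.0,"x":0.04,"y":-0.43,"z":0.81,"rx":-8.08,"ry":0,"rz":0}]
[{"hand":5.0,"x":0.04,"y":-0.54,"z":0.75,"rx":-8.08,"ry":0,"rz":0},{"hand":5.0,"x":0.04,"y":-0.64,"z":0.66,"rx":-8.08,"ry":0,"rz":0},{"hand":5.0,"x":0.04,"y":-0.73,"z":0.56,"rx":-8.08,"ry":0,"rz":0},{"hand":5.0,"x":0.04,"y":-0.8,"z":0.46,"rx":-8.08,"ry":0,"rz":0},{"hand":5.0,"x":0.04,"y":-0.86,"z":0.34,"rx":-8.08,"ry":0,"rz":0}]
[{"hand":5.0,"x":0.04,"y":-0.9,"z":0.22,"rx":-8.08,"ry":0,"rz":0},{"hand":5.0,"x":0.04,"y":-0.92,"z":0.09,"rx":-8.08,"ry":0,"rz":0},{"hand":5.0,"x":0.04,"y":-0.92,"z":-0.04,"rx":-8.08,"ry":0,"rz":0},{"hand":5.0,"x":0.04,"y":-0.91,"z":-0.17,"rx":-8.08,"ry":0,"rz":0},{"hand":5.0,"x":0.04,"y":-0.87,"z":-0.3,"rx":-8.08,"ry":0,"rz":0}]
[{"hand":5.0,"x":0.04,"y":-0.82,"z":-0.42,"rx":-8.08,"ry":0,"rz":0},{"hand":5.0,"x":0.04,"y":-0.76,"z":-0.53,"rx":-8.08,"ry":0,"rz":0}]
```

```bash
python3 -m pendant '[{"hand":5,"x":0.04,"y":0.07,"z":0.92,"rx":-8.08,"ry":0,"rz":0},{"hand":5,"x":0.04,"y":-0.06,"z":0.92,"rx":-8.08,"ry":0,"rz":0},{"hand":5,"x":0.04,"y":-0.19,"z":0.9,"rx":-8.08,"ry":0,"rz":0},{"hand":5,"x":0.04,"y":-0.31,"z":0.87,"rx":-8.08,"ry":0,"rz":0},{"hand":5,"x":0.04,"y":-0.43,"z":0.81,"rx":-8.08,"ry":0,"rz":0}]' >/dev/null
python3 -m pendant '[{"hand":5,"x":0.04,"y":-0.54,"z":0.75,"rx":-8.08,"ry":0,"rz":0},{"hand":5,"x":0.04,"y":-0.64,"z":0.66,"rx":-8.08,"ry":0,"rz":0},{"hand":5,"x":0.04,"y":-0.73,"z":0.56,"rx":-8.08,"ry":0,"rz":0},{"hand":5,"x":0.04,"y":-0.8,"z":0.46,"rx":-8.08,"ry":0,"rz":0},{"hand":5,"x":0.04,"y":-0.86,"z":0.34,"rx":-8.08,"ry":0,"rz":0}]' >/dev/null
python3 -m pendant '[{"hand":5,"x":0.04,"y":-0.9,"z":0.22,"rx":-8.08,"ry":0,"rz":0},{"hand":5,"x":0.04,"y":-0.92,"z":0.09,"rx":-8.08,"ry":0,"rz":0},{"hand":5,"x":0.04,"y":-0.92,"z":-0.04,"rx":-8.08,"ry":0,"rz":0},{"hand":5,"x":0.04,"y":-0.91,"z":-0.17,"rx":-8.08,"ry":0,"rz":0},{"hand":5,"x":0.04,"y":-0.87,"z":-0.3,"rx":-8.08,"ry":0,"rz":0}]' >/dev/null
python3 -m pendant '[{"hand":5,"x":0.04,"y":-0.82,"z":-0.42,"rx":-8.08,"ry":0,"rz":0},{"hand":5,"x":0.04,"y":-0.76,"z":-0.53,"rx":-8.08,"ry":0,"rz":0},{"hand":5,"x":0,"y":0,"z":0,"rx":0,"ry":0,"rz":0},{"hand":5,"x":0,"y":0,"z":0,"rx":0,"ry":0,"rz":0},{"hand":5,"x":0,"y":0,"z":0,"rx":0,"ry":0,"rz":0}]'
python3 plan.py .6085 .0448 .082 80.5 3 5
python3 - <<'E'
from h import *
a,d=read_camera('side')
crop('side',a,210,190,330,300,6,'pics/side5c.png')
b,d=read_camera('top');crop('top',b,213,165,313,270,5,'pics/top5c.png')
E
```

```text
time_s: 33.05
eef_pos: [0.6077, 0.0446, 0.1145]
ee_rot: [-1.079, 1.287, 1.079]
ft_force: [1.1, -0.5, -0.3]
grip_width: 0.0499
t33.05 pos [607.7  44.6 114.5] h79.9 tilt0.03 q6 -86.8 F [ 1.1 -0.5 -0.3] T [ 0.035 -0.124 -0.008] e6 0.026 w49.9
step cm 1.0852694564293728 deg 0.18355230017485744
[{"hand":5.0,"x":1.08,"y":-0.03,"z":0.01,"rx":-0.18,"ry":0,"rz":0},{"hand":5.0,"x":1.08,"y":-0.03,"z":0.01,"rx":-0.18,"ry":0,"rz":0},{"hand":5.0,"x":1.08,"y":-0.03,"z":0.01,"rx":-0.18,"ry":0,"rz":0}]
```

View pics/side5c.png

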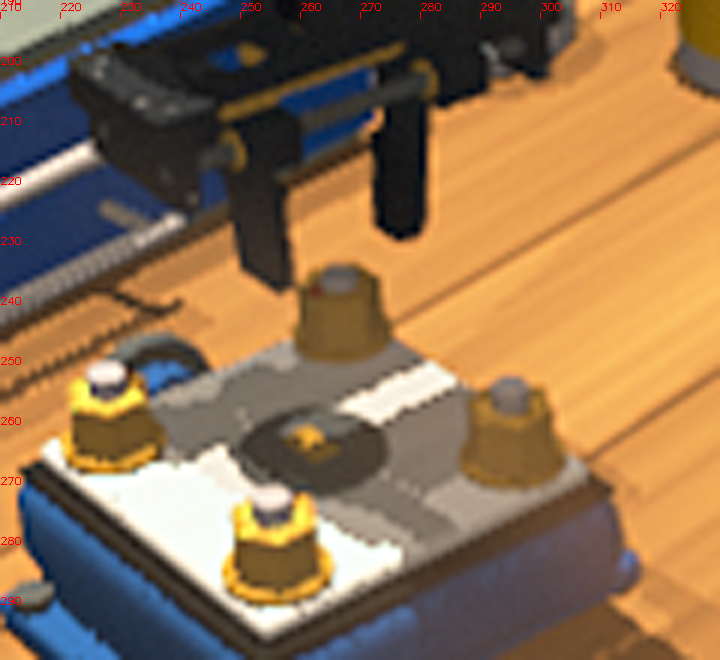

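View pics/top5c.png

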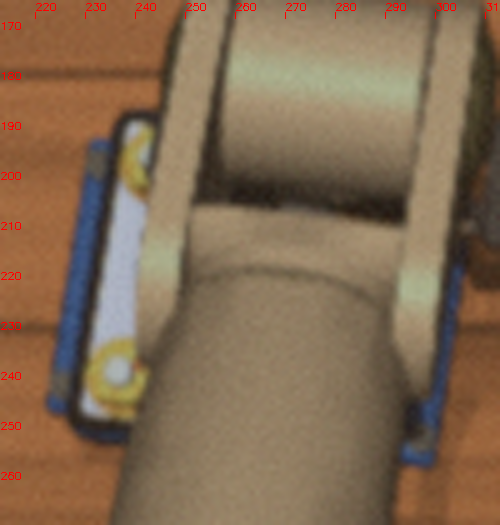

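The side view shows D (about pixel 266,245) still unturned and centred between the fingers. A, B and C sit lower, with more stud showing. Next I descend and grip D.

```bash
python3 -m pendant '[{"hand":5,"x":1.05,"y":0.02,"z":0.02,"rx":0,"ry":0,"rz":0},{"hand":5,"x":1.05,"y":0,"z":0,"rx":0,"ry":0,"rz":0},{"hand":5,"x":1.05,"y":0,"z":0,"rx":0,"ry":0,"rz":0},{"hand":5,"x":0,"y":0,"z":0,"rx":0,"ry":0,"rz":0},{"hand":5,"x":0,"y":0,"z":0,"rx":0,"ry":0,"rz":0}]'
python3 -m pendant '[{"hand":0,"x":0,"y":0,"z":0,"rx":0,"ry":0,"rz":0},{"hand":0,"x":0,"y":0,"z":0,"rx":0,"ry":0,"rz":0},{"hand":0,"x":0,"y":0,"z":0,"rx":0,"ry":0,"rz":0},{"hand":0,"x":0,"y":0,"z":0,"rx":0,"ry":0,"rz":0},{"hand":0,"x":0,"y":0,"z":0,"rx":0,"ry":0,"rz":0}]'
python3 plan.py
```

```text
time_s: 33.65
eef_pos: [0.6078, 0.0444, 0.0828]
ee_rot: [-1.081, 1.286, 1.081]
ft_force: [0.5, -0.4, 0.4]
grip_width: 0.0496
time_s: 34.15
eef_pos: [0.6081, 0.0443, 0.0834]
ee_rot: [-1.081, 1.286, 1.081]
ft_force: [0.1, -0.9, 1.9]
grip_width: 0.0301
t34.15 pos [608.1  44.3  83.4] h80.1 tilt0.04 q6 -86.9 F [ 0.1 -0.9  1.9] T [-0.082 -0.1    0.044] e6 0.022 w30.1
```

```bash
python3 -m pendant '[{"hand":0,"x":0.01,"y":0,"z":0,"rx":5,"ry":0,"rz":0},{"hand":0,"x":0.027,"y":0,"z":0,"rx":8,"ry":0,"rz":0},{"hand":0,"x":0.027,"y":0,"z":0,"rx":8,"ry":0,"rz":0},{"hand":0,"x":0.027,"y":0,"z":0,"rx":8,"ry":0,"rz":0},{"hand":0,"x":0.027,"y":0,"z":0,"rx":8,"ry":0,"rz":0}]'
python3 plan.py
python3 -m pendant '[{"hand":0,"x":0.027,"y":0,"z":0,"rx":8,"ry":0,"rz":0},{"hand":0,"x":0.027,"y":0,"z":0,"rx":8,"ry":0,"rz":0},{"hand":0,"x":0.027,"y":0,"z":0,"rx":8,"ry":0,"rz":0},{"hand":0,"x":0.027,"y":0,"z":0,"rx":8,"ry":0,"rz":0},{"hand":0,"x":0,"y":0,"z":0,"rx":0,"ry":0,"rz":0}]'
python3 plan.py
```

```text
time_s: 34.65
eef_pos: [0.6077, 0.0437, 0.0822]
ee_rot: [-0.585, 1.492, 0.583]
ft_force: [-3.8, -5.0, 4.2]
grip_width: 0.0303
t34.65 pos [607.7  43.7  82.2] h42.8 tilt0.08 q6 -49.6 F [-3.8 -5.   4.2] T [-0.729  0.27   0.044] e6 -1.782 w30.3
time_s: 35.15
eef_pos: [0.6072, 0.0434, 0.081]
ee_rot: [-0.15, 1.568, 0.148]
ft_force: [-5.3, -6.4, 3.6]
grip_width: 0.0299
t35.15 pos [607.2  43.4  81. ] h10.9 tilt0.15 q6 -17.7 F [-5.3 -6.4  3.6] T [-0.95   0.739  0.   ] e6 1.274 w29.9
```

```bash
python3 -m pendant '[{"hand":0,"x":0,"y":-0.1,"z":-0.12,"rx":5,"ry":0,"rz":0},{"hand":0,"x":0.015,"y":0,"z":0,"rx":5,"ry":0,"rz":0},{"hand":0,"x":0.017,"y":0,"z":0,"rx":5,"ry":0,"rz":0},{"hand":0,"x":0.017,"y":0,"z":0,"rx":5,"ry":0,"rz":0},{"hand":0,"x":0.017,"y":0,"z":0,"rx":5,"ry":0,"rz":0}]'
python3 plan.py
python3 -m pendant '[{"hand":0,"x":0.017,"y":0,"z":0,"rx":5,"ry":0,"rz":0},{"hand":0,"x":0.017,"y":0,"z":0,"rx":5,"ry":0,"rz":0},{"hand":0,"x":0.017,"y":0,"z":0,"rx":5,"ry":0,"rz":0},{"hand":0,"x":0,"y":0,"z":0,"rx":0,"ry":0,"rz":0},{"hand":0,"x":0,"y":0,"z":0,"rx":0,"ry":0,"rz":0}]'
python3 avg.py 4; python3 plan.py
```

```text
time_s: 35.65
eef_pos: [0.6066, 0.0432, 0.0803]
ee_rot: [0.193, 1.563, -0.193]
ft_force: [-2.5, -1.0, 2.4]
grip_width: 0.0301
t35.65 pos [606.6  43.2  80.3] h-14.1 tilt0.04 q6 7.1 F [-2.5 -1.   2.4] T [-0.023  0.297  0.038] e6 -1.106 w30.1
time_s: 36.15
eef_pos: [0.6064, 0.0434, 0.0797]
ee_rot: [0.393, 1.536, -0.394]
ft_force: [-5.7, 0.9, 3.4]
grip_width: 0.0298
Tz [-0.008 -0.014  0.019 -0.017] mean -0.005 +-0.007 e6 mean -0.005 [-0.014 -0.006 -0.001  0.001] F [-5.1  0.6  4.1]
t36.35 pos [606.4  43.3  79.7] h-28.8 tilt0.08 q6 21.8 F [-5.5 -1.1  3.8] T [ 0.036  0.845 -0.017] e6 0.001 w29.8
```

```bash
python3 -m pendant '[{"hand":0,"x":0,"y":-0.05,"z":-0.09,"rx":5,"ry":0,"rz":0},{"hand":0,"x":0.015,"y":0,"z":0,"rx":5,"ry":0,"rz":0},{"hand":0,"x":0,"y":0,"z":0,"rx":0,"ry":0,"rz":0},{"hand":0,"x":0,"y":0,"z":0,"rx":0,"ry":0,"rz":0},{"hand":0,"x":0,"y":0,"z":0,"rx":0,"ry":0,"rz":0}]'
python3 avg.py 4; python3 plan.py
python3 -m pendant '[{"hand":0,"x":0,"y":0,"z":0,"rx":5,"ry":0,"rz":0},{"hand":0,"x":0,"y":0,"z":0,"rx":5,"ry":0,"rz":0},{"hand":0,"x":0,"y":0,"z":0,"rx":0,"ry":0,"rz":0},{"hand":0,"x":0,"y":0,"z":0,"rx":0,"ry":0,"rz":0},{"hand":0,"x":0,"y":0,"z":0,"rx":0,"ry":0,"rz":0}]'
python3 avg.py 6; python3 plan.py
```

```text
time_s: 36.85
eef_pos: [0.6061, 0.0434, 0.0797]
ee_rot: [0.53, 1.505, -0.529]
ft_force: [-0.5, 2.9, 2.9]
grip_width: 0.0298
Tz [0.098 0.088 0.068 0.056] mean 0.078 +-0.008 e6 mean 0.027 [0.019 0.024 0.03  0.035] F [0.3 3.5 1.6]
t37.05 pos [606.1  43.4  79.6] h-38.9 tilt0.04 q6 31.9 F [0.6 4.5 1.1] T [ 0.509 -0.117  0.056] e6 0.035 w30.2
time_s: 37.55
eef_pos: [0.6059, 0.0435, 0.0796]
ee_rot: [0.665, 1.467, -0.664]
ft_force: [-0.5, 6.0, 1.9]
grip_width: 0.0298
Tz [0.084 0.16  0.102 0.06  0.085 0.117] mean 0.102 +-0.013 e6 mean 0.113 [0.113 0.113 0.113 0.114 0.114 0.114] F [0.  5.6 2.1]
t37.85 pos [605.9  43.4  79.6] h-48.7 tilt0.03 q6 41.8 F [0.4 6.5 2.1] T [ 0.812 -0.039  0.117] e6 0.114 w29.9
```

```bash
python3 -m pendant '[{"hand":0,"x":-0.02,"y":0.05,"z":-0.06,"rx":4,"ry":0,"rz":0},{"hand":0,"x":0,"y":0,"z":0,"rx":5,"ry":0,"rz":0},{"hand":0,"x":0,"y":0,"z":0,"rx":5,"ry":0,"rz":0},{"hand":0,"x":0,"y":0,"z":0,"rx":0,"ry":0,"rz":0},{"hand":0,"x":0,"y":0,"z":0,"rx":0,"ry":0,"rz":0}]'
python3 avg.py 6; python3 plan.py
```

```text
time_s: 38.35
eef_pos: [0.6058, 0.0438, 0.0796]
ee_rot: [0.851, 1.398, -0.852]
ft_force: [-0.5, 1.9, 0.2]
grip_width: 0.0297
Tz [0.137 0.201 0.236 0.208 0.235 0.259] mean 0.213 +-0.016 e6 mean 0.195 [0.208 0.187 0.186 0.191 0.197 0.202] F [-0.4  1.5  0.3]
t38.65 pos [605.8  43.8  79.6] h-62.9 tilt0.02 q6 56.0 F [-0.8  1.2  0.1] T [0.126 0.025 0.259] e6 0.202 w30.1
```

```bash
python3 -m pendant '[{"hand":0,"x":0,"y":0,"z":0,"rx":4,"ry":0,"rz":0},{"hand":0,"x":0,"y":0,"z":0,"rx":4,"ry":0,"rz":0},{"hand":0,"x":0,"y":0,"z":0,"rx":0,"ry":0,"rz":0},{"hand":0,"x":0,"y":0,"z":0,"rx":0,"ry":0,"rz":0},{"hand":0,"x":0,"y":0,"z":0,"rx":0,"ry":0,"rz":0}]'
python3 avg.py 8; python3 plan.py
```

```text
time_s: 39.15
eef_pos: [0.6057, 0.044, 0.0796]
ee_rot: [0.959, 1.35, -0.959]
ft_force: [-0.4, 1.7, -1.2]
grip_width: 0.03
Tz [0.247 0.255 0.289 0.28  0.273 0.264 0.265 0.29 ] mean 0.270 +-0.005 e6 mean 0.256 [0.246 0.249 0.252 0.255 0.258 0.26  0.262 0.263] F [-1.2  1.6 -1.8]
t39.55 pos [605.7  44.   79.6] h-70.9 tilt0.03 q6 64.0 F [-1.5  1.5 -2.2] T [0.194 0.237 0.29 ] e6 0.263 w30.3
```

```bash
python3 -m pendant '[{"hand":0,"x":0.02,"y":0,"z":0,"rx":2.5,"ry":0,"rz":0},{"hand":0,"x":0,"y":0,"z":0,"rx":2.5,"ry":0,"rz":0},{"hand":0,"x":0,"y":0,"z":0,"rx":0,"ry":0,"rz":0},{"hand":0,"x":0,"y":0,"z":0,"rx":0,"ry":0,"rz":0},{"hand":0,"x":0,"y":0,"z":0,"rx":0,"ry":0,"rz":0}]'
python3 avg.py 8; python3 plan.py
```

```text
time_s: 40.05
eef_pos: [0.6057, 0.0441, 0.0795]
ee_rot: [1.025, 1.316, -1.025]
ft_force: [-2.4, 2.3, 0.2]
grip_width: 0.0302
Tz [0.343 0.334 0.302 0.282 0.238 0.307 0.322 0.248] mean 0.297 +-0.013 e6 mean 0.298 [0.292 0.294 0.296 0.298 0.3   0.301 0.302 0.303] F [-3.4  2.4 -0.1]
t40.45 pos [605.8  44.1  79.6] h-75.9 tilt0.02 q6 69.0 F [-4.4  3.1  0. ] T [0.489 0.593 0.248] e6 0.303 w30.1
```

```bash
python3 -m pendant '[{"hand":5,"x":0,"y":0,"z":0,"rx":0,"ry":0,"rz":0},{"hand":5,"x":0,"y":0,"z":0,"rx":0,"ry":0,"rz":0},{"hand":5,"x":-1.5,"y":0,"z":0,"rx":0,"ry":0,"rz":0},{"hand":5,"x":-1.5,"y":0,"z":0,"rx":-4,"ry":0,"rz":0},{"hand":5,"x":-1.2,"y":0,"z":0,"rx":-5,"ry":0,"rz":0}]'
python3 avg.py 2
python3 plan.py .6239 .1535 .116 -67.2 4 5
```

```text
time_s: 40.95
eef_pos: [0.6066, 0.0435, 0.1227]
ee_rot: [0.906, 1.372, -0.905]
ft_force: [-0.7, -0.0, -0.6]
grip_width: 0.0502
Tz [-0.006 -0.013] mean -0.009 +-0.002 e6 mean -0.241 [ 0.419 -0.901] F [ 0.3 -0.5  1.8]
t41.05 pos [607.1  43.5 123.4] h-66.9 tilt0.26 q6 60.0 F [ 0.3 -0.7  0.7] T [-0.    -0.059 -0.013] e6 -0.901 w49.6
step cm 2.787154870529273 deg -0.08029055702026966
[{"hand":5.0,"x":0.18,"y":1.47,"z":-2.36,"rx":0.08,"ry":0,"rz":0},{"hand":5.0,"x":0.18,"y":1.46,"z":-2.37,"rx":0.08,"ry":0,"rz":0},{"hand":5.0,"x":0.18,"y":1.46,"z":-2.37,"rx":0.08,"ry":0,"rz":0},{"hand":5.0,"x":0.18,"y":1.46,"z":-2.37,"rx":0.08,"ry":0,"rz":0}]
```

```bash
python3 -m pendant '[{"hand":5,"x":0.18,"y":1.47,"z":-2.36,"rx":0,"ry":0,"rz":0},{"hand":5,"x":0.18,"y":1.46,"z":-2.37,"rx":0,"ry":0,"rz":0},{"hand":5,"x":0.18,"y":1.46,"z":-2.37,"rx":0,"ry":0,"rz":0},{"hand":5,"x":0.18,"y":1.46,"z":-2.37,"rx":0,"ry":0,"rz":0},{"hand":5,"x":0,"y":0,"z":0,"rx":0,"ry":0,"rz":0}]'
python3 - <<'E'
from h import *
a,d=read_camera('side')
crop('side',a,190,190,310,300,6,'pics/side6c.png')
E
python3 plan.py .6239 .1535 .0805 -67.2 3 5
```

```text
time_s: 41.55
eef_pos: [0.6223, 0.1567, 0.1133]
ee_rot: [0.907, 1.374, -0.907]
ft_force: [0.0, -0.5, 0.5]
grip_width: 0.0501
t41.60 pos [622.4 154.9 113.4] h-66.9 tilt0.03 q6 70.4 F [ 0.9 -0.6 -1. ] T [ 0.047 -0.069 -0.001] e6 0.170 w50.2
step cm 1.0989206786883774 deg -0.0993280696795722
[{"hand":5.0,"x":1.1,"y":0.03,"z":0.06,"rx":0.1,"ry":0,"rz":0},{"hand":5.0,"x":1.1,"y":0.03,"z":0.06,"rx":0.1,"ry":0,"rz":0},{"hand":5.0,"x":1.1,"y":0.03,"z":0.06,"rx":0.1,"ry":0,"rz":0}]
```

View pics/side6c.png

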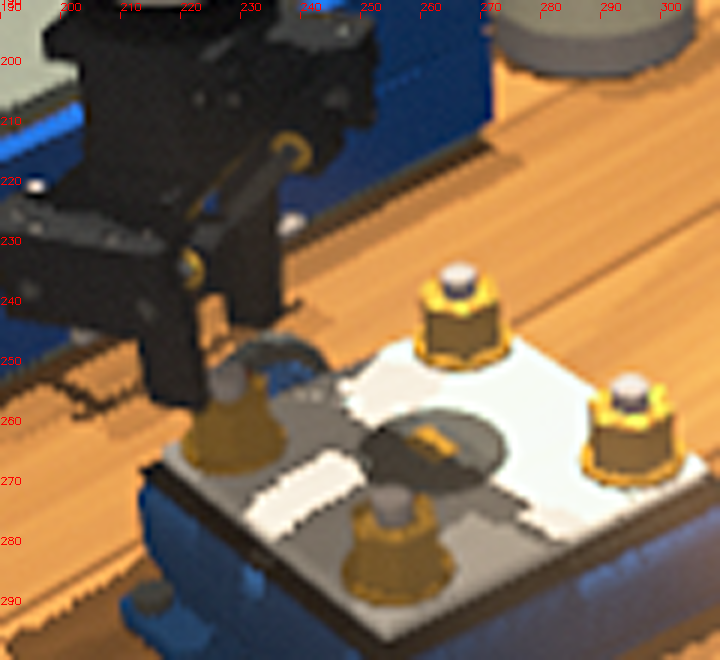

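```bash
python3 -m pendant '[{"hand":5,"x":1.1,"y":0.08,"z":0,"rx":0,"ry":0,"rz":0},{"hand":5,"x":1.1,"y":0,"z":0,"rx":0,"ry":0,"rz":0},{"hand":5,"x":1.05,"y":0,"z":0,"rx":0,"ry":0,"rz":0},{"hand":5,"x":0,"y":0,"z":0,"rx":0,"ry":0,"rz":0},{"hand":5,"x":0,"y":0,"z":0,"rx":0,"ry":0,"rz":0}]'
python3 -m pendant '[{"hand":0,"x":0,"y":0,"z":0,"rx":0,"ry":0,"rz":0},{"hand":0,"x":0,"y":0,"z":0,"rx":0,"ry":0,"rz":0},{"hand":0,"x":0,"y":0,"z":0,"rx":0,"ry":0,"rz":0},{"hand":0,"x":0,"y":0,"z":0,"rx":0,"ry":0,"rz":0},{"hand":0,"x":0,"y":0,"z":0,"rx":0,"ry":0,"rz":0}]'
python3 avg.py 4; python3 plan.py
```

```text
time_s: 42.1
eef_pos: [0.6232, 0.154, 0.0816]
ee_rot: [0.908, 1.374, -0.908]
ft_force: [-0.1, 0.2, 1.0]
grip_width: 0.0495
time_s: 42.6
eef_pos: [0.6238, 0.1538, 0.0824]
ee_rot: [0.907, 1.372, -0.907]
ft_force: [1.7, -4.0, 2.1]
grip_width: 0.0297
Tz [-0.085  0.014 -0.048  0.018] mean -0.025 +-0.022 e6 mean -0.022 [-0.021 -0.022 -0.022 -0.022] F [ 2.4 -4.6  2.3]
t42.80 pos [623.8 153.8  82.4] h-66.9 tilt0.10 q6 70.4 F [ 3.1 -4.6  2.9] T [-0.67  -0.323  0.018] e6 -0.022 w29.8
```

```bash
python3 -m pendant '[{"hand":0,"x":0,"y":0,"z":0,"rx":2.5,"ry":0,"rz":0},{"hand":0,"x":0,"y":0,"z":0,"rx":2.5,"ry":0,"rz":0},{"hand":0,"x":0,"y":0,"z":0,"rx":0,"ry":0,"rz":0},{"hand":0,"x":0,"y":0,"z":0,"rx":0,"ry":0,"rz":0},{"hand":0,"x":0,"y":0,"z":0,"rx":0,"ry":0,"rz":0}]'
python3 avg.py 6; python3 plan.py
```

```text
time_s: 43.3
eef_pos: [0.6238, 0.1537, 0.0824]
ee_rot: [0.973, 1.34, -0.973]
ft_force: [1.8, -5.2, 2.7]
grip_width: 0.0298
Tz [0.214 0.223 0.241 0.253 0.234 0.175] mean 0.223 +-0.010 e6 mean 0.218 [0.218 0.218 0.218 0.218 0.218 0.218] F [ 2.3 -5.5  2. ]
t43.60 pos [623.8 153.7  82.4] h-71.9 tilt0.11 q6 75.3 F [ 2.2 -6.1  1.7] T [-0.766 -0.391  0.175] e6 0.218 w29.9
```

```bash
python3 -m pendant '[{"hand":0,"x":0,"y":0,"z":0,"rx":1.3,"ry":0,"rz":0},{"hand":0,"x":0,"y":0,"z":0,"rx":0,"ry":0,"rz":0},{"hand":0,"x":0,"y":0,"z":0,"rx":0,"ry":0,"rz":0},{"hand":0,"x":0,"y":0,"z":0,"rx":0,"ry":0,"rz":0},{"hand":0,"x":0,"y":0,"z":0,"rx":0,"ry":0,"rz":0}]'
python3 avg.py 6; python3 plan.py
```

```text
time_s: 44.1
eef_pos: [0.6238, 0.1537, 0.0823]
ee_rot: [0.99, 1.332, -0.99]
ft_force: [1.9, -5.7, 2.2]
grip_width: 0.0298
Tz [0.262 0.275 0.324 0.282 0.286 0.264] mean 0.282 +-0.008 e6 mean 0.280 [0.28 0.28 0.28 0.28 0.28 0.28] F [ 2.8 -5.5  2.1]
t44.40 pos [623.9 153.7  82.4] h-73.2 tilt0.11 q6 76.6 F [ 2.4 -5.7  2.5] T [-0.748 -0.414  0.264] e6 0.280 w29.8
```

```bash
python3 -m pendant '[{"hand":5,"x":0,"y":0,"z":0,"rx":0,"ry":0,"rz":0},{"hand":5,"x":0,"y":0,"z":0,"rx":0,"ry":0,"rz":0},{"hand":5,"x":-1,"y":0,"z":0,"rx":0,"ry":0,"rz":0},{"hand":5,"x":-2.5,"y":0,"z":0,"rx":0,"ry":0,"rz":0},{"hand":5,"x":-2.5,"y":0,"z":0,"rx":0,"ry":0,"rz":0}]'
python3 plan.py .45 -.16 .24 -73 8 5
```

```text
time_s: 44.9
eef_pos: [0.6229, 0.1546, 0.1429]
ee_rot: [0.99, 1.335, -0.991]
ft_force: [1.1, 0.2, -0.1]
grip_width: 0.0503
t44.90 pos [622.9 154.6 142.9] h-73.2 tilt0.06 q6 76.7 F [ 1.1  0.2 -0.1] T [0.026 0.001 0.009] e6 -0.001 w50.3
step cm 4.648857906466547 deg 0.023211364769707643
[{"hand":5.0,"x":-1.21,"y":-3.21,"z":3.14,"rx":-0.02,"ry":0,"rz":0},{"hand":5.0,"x":-1.21,"y":-3.21,"z":3.14,"rx":-0.02,"ry":0,"rz":0},{"hand":5.0,"x":-1.21,"y":-3.21,"z":3.14,"rx":-0.02,"ry":0,"rz":0},{"hand":5.0,"x":-1.21,"y":-3.21,"z":3.14,"rx":-0.02,"ry":0,"rz":0},{"hand":5.0,"x":-1.21,"y":-3.21,"z":3.13,"rx":-0.02,"ry":0,"rz":0}]
[{"hand":5.0,"x":-1.21,"y":-3.21,"z":3.13,"rx":-0.02,"ry":0,"rz":0},{"hand":5.0,"x":-1.21,"y":-3.21,"z":3.13,"rx":-0.02,"ry":0,"rz":0},{"hand":5.0,"x":-1.21,"y":-3.22,"z":3.13,"rx":-0.02,"ry":0,"rz":0}]
```

```bash
python3 -m pendant '[{"hand":5,"x":-2,"y":-2,"z":2,"rx":0,"ry":0,"rz":0},{"hand":5,"x":-2,"y":-3.2,"z":3.1,"rx":0,"ry":0,"rz":0},{"hand":5,"x":-2,"y":-3.2,"z":3.1,"rx":0,"ry":0,"rz":0},{"hand":5,"x":-1,"y":-3.2,"z":3.1,"rx":0,"ry":0,"rz":0},{"hand":5,"x":-1,"y":-3.2,"z":3.1,"rx":0,"ry":0,"rz":0}]'
python3 -m pendant '[{"hand":5,"x":-1,"y":-3.2,"z":3.1,"rx":0,"ry":0,"rz":0},{"hand":5,"x":0,"y":-3.2,"z":3.1,"rx":0,"ry":0,"rz":0},{"hand":5,"x":0,"y":-1.6,"z":1.6,"rx":0,"ry":0,"rz":0},{"hand":5,"x":0,"y":0,"z":0,"rx":0,"ry":0,"rz":0},{"hand":5,"x":0,"y":0,"z":0,"rx":0,"ry":0,"rz":0}]'
python3 - <<'E'
from h import *
a,d=read_camera('side')
crop('side',a,200,225,325,325,6,'pics/side7c.png')
b,d=read_camera('top');cv2.imwrite('pics/top7.png',b[:,:,::-1])
E
python3 plan.py
```

```text
time_s: 45.4
eef_pos: [0.5221, -0.0273, 0.2232]
ee_rot: [0.991, 1.333, -0.989]
ft_force: [-0.1, -0.4, -0.3]
grip_width: 0.0501
time_s: 45.9
eef_pos: [0.4693, -0.1237, 0.2323]
ee_rot: [0.991, 1.333, -0.99]
ft_force: [0.5, 0.1, 0.3]
grip_width: 0.0502
t46.00 pos [ 469.6 -123.1  232. ] h-73.1 tilt0.02 q6 44.6 F [-0.5 -0.1  0. ] T [ 0.068  0.013 -0.023] e6 0.006 w49.9
```

View pics/side7c.png

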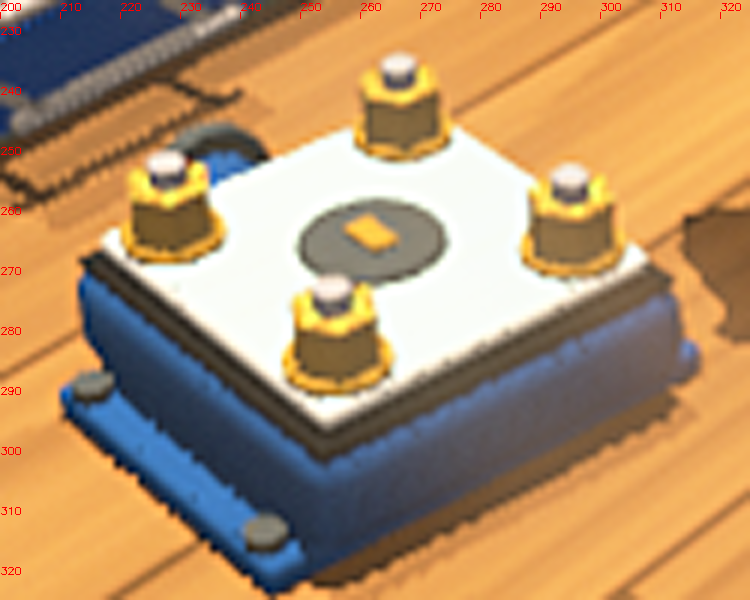

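View pics/top7.png

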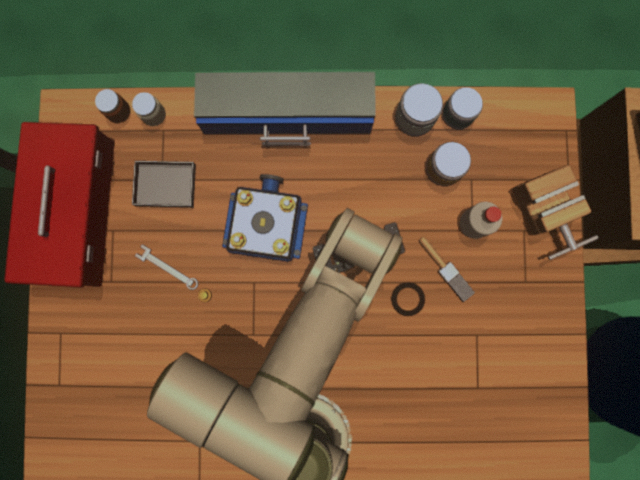

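The plate sits evenly, and all four nuts show the same length of stud above them. The bystanders are in the same places, and the gripper is clear of everything.

```bash
python3 -c "
from station import *
print(hand_in())"
```

```text
the job is handed in; nothing more can be done
None
```

I tightened all four nuts in cross order, nut_a, nut_c, nut_b, then nut_d. Each was brought up firm before the next, and I handed the job in at 46 s.

| Nut | Turned clockwise | Moment at the end (wrist sensor, ±0.01) |
|---|---|---|
| nut_a | 153° | 0.30 N m |
| nut_c | 156° | 0.32 N m |
| nut_b | 151° | 0.32 N m |
| nut_d | 156° | 0.30 N m |

- **Re-check of nut_a:** after nut_d I went back to nut_a in case it had loosened. It held up to 0.28 N m with only the spring winding up, so I left it.
- **Not re-checked:** I did not go back to nut_b, nut_c or nut_d. nut_b may have lost a little when nut_d was firmed.
- **Readings:** the wrist sensor and the last joint's effort mostly agreed to about 0.015 N m. Mid-turn they differed by up to about 0.05 N m, so I went by averaged readings at rest.
- **Cameras:** the two views disagreed by about 4 mm on where the housing stands, so I centred on the nuts by the grip forces.
- **Last pictures:** the plate looks level and the same length of stud shows above all four nuts. The other things on the bench have not moved, and the gripper is open and clear of everything.

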